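# Find the module that rattles and show it to the camera

### The arm

A 6-joint arm with a two-finger parallel gripper is mounted at the origin on the work surface. World frame = base frame: x ahead of the robot, y to its left, z up, the work surface at z = 0. Lengths are in mm, angles in rad, forces in N, time in s.
With the tool pointing down it reaches from about 200 to 875 mm from the base axis. Payload 3.4 kg.
Tool frame: the origin (TCP) lies at the centre of the arm's flange, where the gripper is bolted on; the fingertips stand 199 mm ahead of it and the grasp point (between the pads) lies 180 mm ahead of it; z points along the fingers, y is the direction in which the jaws open and shut (so a half turn about z gives the same grasp; the last joint's range is limited). The gripper opens to 94 mm and grips with 3 to 60 N. Pads are 16 mm wide; open, the fingers measure 119 mm over their backs; the gripper's body (75 mm by 177 mm) begins 78 mm behind the grasp point.
Start: joints at [-1.461, 0.276, 1.505, -0, 1.361, -0.121], TCP at [131.529, -559.772, 404.693] pointing down, gripper open.
Joint ranges: [-2.89, 2.89], [-0.75, 2.08], [0.22, 2.7], [-1.18, 4.32], [0.11, 2.71], [-2.7, 2.7]. Speed limits (rad/s): [2.57, 2.57, 3.14, 3.14, 3.14, 3.14].

### API

Orientations are given as a rotation vector (axis times angle).
In Python, from workcell import * gives the robot as it stands. The module is installed in compiled form; this text tells all that it offers.
- The arm moves only by the tool carry_out, never from a script. Its argument "commands" is one flat list of numbers, 7 for each row, row after row: the opening, from 0 (shut) to 1 (fully open), then the shift along the tool's x, y, z in m, then the turn, a rotation vector about the tool's x, y, z in rad. A call has 1 to 10 rows; each row shifts and turns the commanded pose from where the row before left it, along the tool's axes as they then stand; what a row does not reach is not made up. A row lasts 1/10 s, in which the tool goes at most 50 mm and 8.59 degrees, less where a joint would pass 70% of its speed; a pose out of reach is approached as far as the arm can. A call with a gripper value outside its range is refused whole. The fingers move at their own pace and stop on an object; the grip force is fixed at half the most. Time passes only in rows, so rows that do not move let the fingers close. It gives the time, the measured TCP pose, the force and the opening at its end, in the units of the state.
- sense(): the state, without advancing time (a new reading comes with each control period).
- camera(name): name is "side" or "top" or "wrist"; returns a dict with "img" (400x640x3 uint8, red, green, blue), "fx", "fy", "cx", "cy" (pixels), "rvec" (rotation vector, rad) and "tvec" (3), from world to camera coordinates, as OpenCV has them; the wrist camera has in their place "T_tool_cam" (4x4, takes a point from camera to tool coordinates, whose origin is the TCP and whose axes are the flange's). Camera axes: x right, y down, z forward; pixel columns grow to the right and rows downward; lengths in mm; the calibration is good to about 2 mm. The wrist camera is an equidistant fisheye: a pixel r from the principal point sees the ray r / f radians off the axis. A picture is of the moment at which its call begins: read the wrist's pose just before it. There is no depth.
- finish_job(): hands the job in, once; it reports no verdict.
The state is a dict: "time_s": time; "joint_positions": joint angles; "joint_velocities": joint speeds; "effort": joint torques, N m; "ee_pos": TCP position; "eef_rot": TCP orientation; "wrist_force": force on the tool from outside, world axes, zero at the start; "moment": the same for the moment, N m; "grip_width": opening from 0.0 (shut) to 1.0 (fully open).
Only numpy, scipy, OpenCV 4.12 (cv2) and the standard library are available. Lean on these libraries where they do the work, as an engineer would, in place of code of your own. Each camera call takes 0.05 s, during which the arm holds its last target.

### The job

One of the three sealed module cases has a part loose inside. Working from the robot's left to its right, lift each case clear of the bench and rock it end to end, first its far end tipped about 20 degrees down, then its near end, and set it gently back upright on the bench, not dropping it (the last may stay in hand if it is the one); leave everything else on the bench where it is. Then take the one that rattles and finish while still holding it, level and still, centred about 10 cm above the glass window of the inspection camera.

Things in the scene. Friction and masses are not known exactly. Their poses are not given: they have to be found in the camera images.
- case_left: The case farthest to the robot's left (+y) at the start. Sealed grey plastic box with aluminium end plates, 150 mm long (its x), 60 mm wide (its y), 50 mm high (z up), smooth side walls to grip across the 60 mm. Origin: centre of its underside. At the start its x axis points within 0.5 rad of straight ahead (+x): its +x end is its far end.
- case_mid: The middle case, same shape and origin as case_left. The cases look alike and weigh 0.25 to 0.5 kg each at random, so weight does not tell them apart. Any one of the three may be the faulty one.
- case_right: The case farthest to the robot's right (-y), same shape and origin as case_left. The faulty case also holds a loose 0.16 kg steel ball that can travel 52 mm either way from the middle along the length; it rolls to the low end when tipped by more than about 0.15 rad, knocks there, and mostly stays there when levelled slowly.
- window (a point): Centre of the round glass window (72 mm across) on top of the inspection camera, a squat fixed grey box 130 x 130 mm, 45 mm high, that looks straight up; it stands on the far side of the bench, beyond the middle case. z up.
- tape: Roll of brown tape lying flat, 100 mm across, 48 mm high; a bystander to be left where it is. Origin: centre of its underside.
- jar: Small amber jar, 42 mm across, 55 mm high, between the left and middle cases; a bystander to be left where it is. Origin: centre of its underside.
- screwdriver: Black screwdriver, 170 mm long, lying along x between the middle and right cases; a bystander to be left where it is. Origin: between its ends, underside.
- heatsink: Finned aluminium heat sink 50 x 40 x 26 mm; a bystander to be left where it is. Origin: centre of its underside.
- bin: Grey open parts bin 130 x 100 x 70 mm; a bystander to be left where it is. Origin: centre of its underside.
- spool: White empty spool standing on end, 54 mm across, 40 mm high; a bystander to be left where it is. Origin: centre of its underside.
Not all that is in view belongs to the job. Leave any pink look-alike of the case_mid alone.

How it is judged:
By the outcome, as a careful person would: the job done as asked, in the order asked, and still so for the second after the job is handed in, while the arm keeps its last pose, push and grip.
It also fails if it takes over 72 s, if anything falls off the work surface, if the arm or the gripper's body presses on something with over 40 N, if the wrist force passes 120 N, or if a joint passes its speed limit or range.

## Working session

There is one attempt and no reset: what is moved stays moved. The work goes in short steps, Python scripts to look and compute and a tool call to move; the robot and the scene stay as the last step left them, time stands still between calls to the robot, and variables do not carry over. Pictures are saved under pics/ and viewed, and the job is handed in when it is done.

Besides the shell and the picture viewer there is one more tool, called after "Call:" by a JSON object that holds its "op" and its "data", one argument or row to a line. carry_out: Moves the arm, as the interface text tells. Its arguments: {"type":"object","properties":{"commands":{"type":"array"}},"required":["commands"]}

```bash
mkdir -p pics && python3 - <<'E'
from workcell import *
import cv2,numpy as np
s=sense(); print(s)
for n in ["side","top","wrist"]:
    c=camera(n); cv2.imwrite(f"pics/{n}0.png",c["img"][:,:,::-1]); np.save(f"{n}0.npy",{**c,"pos":s["ee_pos"],"rot":s["eef_rot"]},allow_pickle=True)
    print(n,{k:v for k,v in c.items() if k!="img"})
E
```

```text
{'time_s': 0.0, 'joint_positions': array([-1.46101240e+00,  2.76585964e-01,  1.50612597e+00, -1.48677293e-05,
        1.36068145e+00, -1.21005611e-01]), 'joint_velocities': array([ 0.00057393, -0.00239993, -0.00105822, -0.00119141,  0.00107223,
        0.00032699]), 'effort': array([-1.48568928e-03, -4.04583156e+01, -2.37227654e+01,  7.01098493e-02,
        3.46632977e-02, -1.25452902e-04]), 'ee_pos': array([ 131.49481292, -559.54720954,  403.81242444]), 'eef_rot': array([-3.11890984e+00, -3.61516849e-01,  6.96120460e-06]), 'wrist_force': array([ 0.93493737, -0.48714717, -0.06563935]), 'moment': array([ 0.00434016, -0.03761499, -0.01896284]), 'grip_width': 1.0001788503322597}
side {'fx': 514.8554507928344, 'fy': 514.8554507928344, 'cx': 328.57230655990037, 'cy': 192.7106391659103, 'rvec': array([ 0.61275671, -2.62891739,  1.21873982]), 'tvec': array([ 448.03270713,  195.2484584 , 1464.65896676])}
top {'fx': 466.62001071422713, 'fy': 466.62001071422713, 'cx': 325.37256594557743, 'cy': 198.18304326490892, 'rvec': array([ 2.18068036, -2.18538836,  0.05348503]), 'tvec': array([   9.28931194,  479.35421687, 1394.97506992])}
wrist {'fx': 309.70691628693146, 'fy': 309.70691628693146, 'cx': 317.55823166011737, 'cy': 196.58679336421042, 'T_tool_cam': array([[ 3.57751670e-04, -9.68238009e-01, -2.50030059e-01,
         7.32799408e+01],
       [ 9.99999869e-01,  4.38014967e-04, -2.65372558e-04,
        -4.75532538e-01],
       [ 3.66460705e-04, -2.50029931e-01,  9.68238038e-01,
         1.91262423e+01],
       [ 0.00000000e+00,  0.00000000e+00,  0.00000000e+00,
         1.00000000e+00]])}
```

View pics/top0.png

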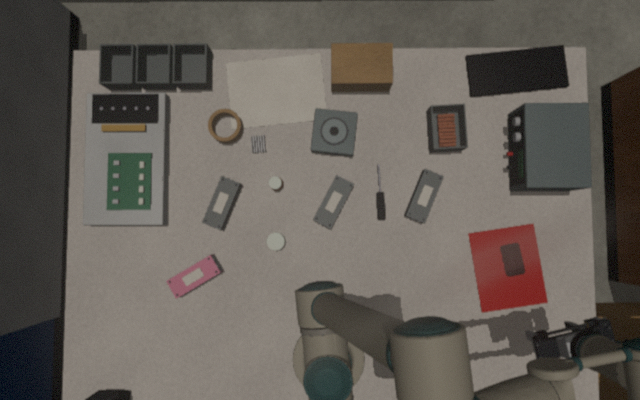

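View pics/side0.png

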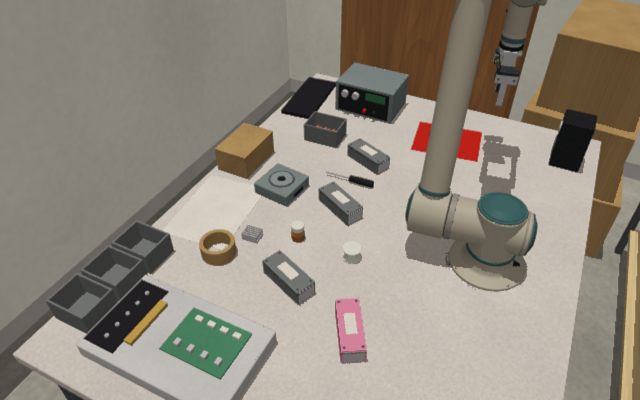

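View pics/wrist0.png

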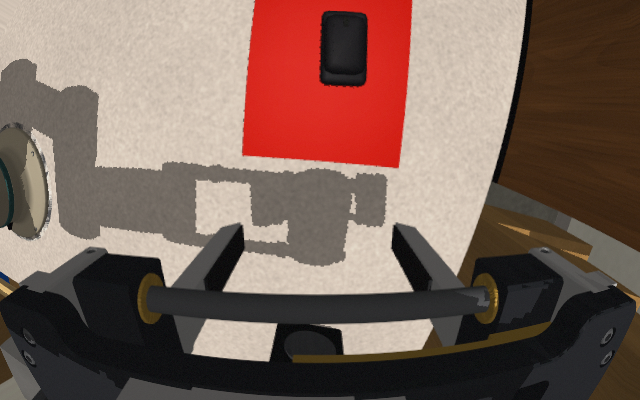

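Top view: the case candidates are grey boxes at px (222,203), (334,202) and (424,196). The pink look-alike is at (194,276), with bystander jar (276,184), spool (276,242), screwdriver (380,195), heatsink (259,144), tape (226,126), bin (447,129) and inspection camera (334,132). The black box on the red mat at (512,260) is not a case. I choose the three grey ones; next I measure them and check a close crop.

```bash
cat > h.py <<'E'
import cv2,numpy as np
from scipy.spatial.transform import Rotation as Rn
def load(n): return np.load(n,allow_pickle=True).item()
def ray(c,u,v):
    d=np.array([(u-c["cx"])/c["fx"],(v-c["cy"])/c["fy"],1.0]); R=cv2.Rodrigues(c["rvec"])[0]
    o=-R.T@c["tvec"]; d=R.T@d; return o,d/np.linalg.norm(d)
def wray(c,u,v):
    x,y=u-c["cx"],v-c["cy"]; r=np.hypot(x,y); t=r/c["fx"]; d=np.array([np.sin(t)*x/r,np.sin(t)*y/r,np.cos(t)]) if r>0 else np.array([0,0,1.])
    T=c["T_tool_cam"]; R=Rn.from_rotvec(c["rot"]).as_matrix()
    return R@T[:3,3]+c["pos"],R@T[:3,:3]@d
def plane(o,d,z): return o+d*(z-o[2])/d[2]
def tri(a,b):
    (o1,d1),(o2,d2)=a,b
    A=np.stack([d1,-d2],1); t=np.linalg.lstsq(A,o2-o1,rcond=None)[0]
    p,q=o1+t[0]*d1,o2+t[1]*d2; return (p+q)/2,np.linalg.norm(p-q)
E
python3 - <<'E'
from h import *
t=load("top0.npy");s=load("side0.npy")
a=cv2.resize(t["img"][110:245,190:460],None,fx=2.9,fy=2.9,interpolation=cv2.INTER_CUBIC);cv2.imwrite("pics/topcrop.png",a[:,:,::-1])
a=cv2.resize(s["img"][130:320,230:410],None,fx=3.1,fy=3.1,interpolation=cv2.INTER_CUBIC);cv2.imwrite("pics/sidecrop.png",a[:,:,::-1])
def labels(c,boxes):
    out=[]
    for (x0,y0,x1,y1) in boxes:
        g=c["img"][y0:y1,x0:x1].astype(int).min(2)
        # label: bright blob enclosed by the case: not touching the border
        m=(g>130).astype(np.uint8); n,l,st,ce=cv2.connectedComponentsWithStats(m)
        for i in range(1,n):
            x,y,w,h,A=st[i]
            if A>25 and x>0 and y>0 and x+w<x1-x0 and y+h<y1-y0: out.append((ce[i][0]+x0,ce[i][1]+y0,A))
    return out
tb=labels(t,[(195,170,250,235)]),labels(t,[(305,170,362,235)]),labels(t,[(398,163,450,228)])
sb=labels(s,[(255,245,322,305)]),labels(s,[(312,176,368,228)]),labels(s,[(340,134,396,176)])
print(tb,sb)
for a,b in zip(tb,sb):
    a,b=a[0],b[0]; print(tri(ray(t,*a[:2]),ray(s,*b[:2])), plane(*ray(t,*a[:2]),50),plane(*ray(s,*b[:2]),50))
E
```

```text
([(np.float64(220.25531914893617), np.float64(202.38297872340425), np.int32(94))], [(np.float64(333.1089108910891), np.float64(201.64356435643563), np.int32(101))], [(np.float64(424.47), np.float64(195.9), np.int32(100))]) ([(np.float64(287.73205741626793), np.float64(270.0956937799043), np.int32(209))], [(np.float64(340.0), np.float64(196.5), np.int32(136))], [(np.float64(368.25961538461536), np.float64(149.65384615384616), np.int32(104))])
(array([465.07572409, 317.89117033,  51.22310215]), np.float64(0.8956782581029112)) [465.55432285 318.37113403  50.        ] [465.20672991 316.85995406  50.        ]
(array([466.86252173, -14.97034387,  51.35835276]), np.float64(0.04969932290457713)) [466.91429643 -14.98350251  50.        ] [467.5215382 -16.4035992  50.       ]
(array([ 483.37740383, -282.86206097,   52.55467985]), np.float64(0.8426159651942061)) [ 483.15401867 -283.51741623   50.        ] [ 485.00852038 -286.08176775   50.        ]
```

View pics/topcrop.png

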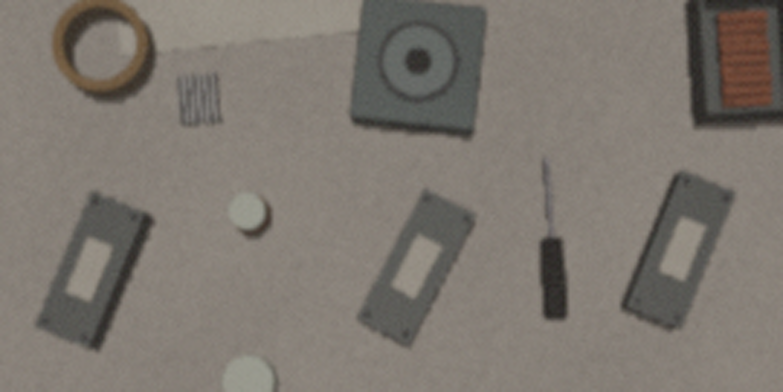

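View pics/sidecrop.png

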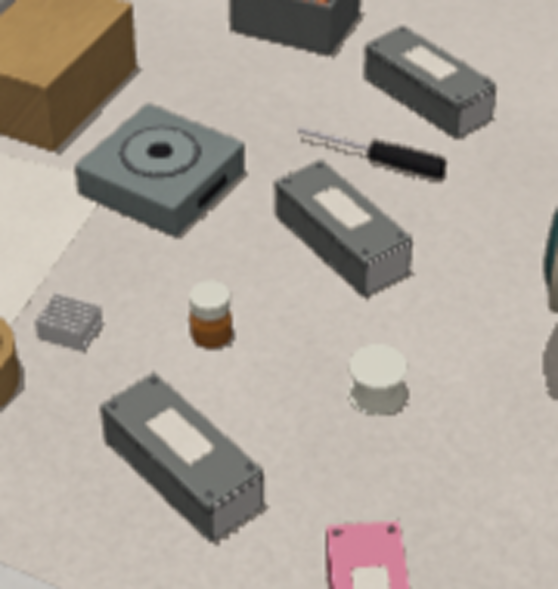

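The crops confirm three identical grey cases with white labels, and no other grey box of that shape. Next come the top-face outlines, the window, and neighbour clearances.

```bash
python3 - <<'E'
from h import *
t=load("top0.npy");s=load("side0.npy")
for nm,(x,y) in dict(L=(220,202),M=(333,201),R=(424,196)).items():
    x0,y0=x-32,y-36
    g=cv2.GaussianBlur(t["img"][y0:y0+72,x0:x0+64],(3,3),0).astype(int)
    br=g.max(2); print(nm,"lev",br[36-14:36+14:4,32-8:32+9:4].tolist() if nm=="L" else "")
    for lo,hi in ((62,118),(0,118)):
        m=((br>lo)&(br<hi)).astype(np.uint8)
        n,l,st,ce=cv2.connectedComponentsWithStats(m); i=max(range(1,n),key=lambda i:st[i][4] )
        cnt=np.concatenate(cv2.findContours((l==i).astype(np.uint8),0,1)[0])
        r=cv2.minAreaRect(cnt); P=cv2.boxPoints(r)+[x0,y0]
        W=np.array([plane(*ray(t,*p),50) for p in P])
        e=W[1]-W[0],W[2]-W[1]; L=[np.linalg.norm(k) for k in e]; k=e[int(np.argmax(L))]; k=k*np.sign(k[0])
        print(lo,hi,st[i][4],"c",W.mean(0).round(1),"L",np.round(L,1),"yaw",round(np.arctan2(k[1],k[0]),3))
for nm,u,v,z in [("jar",190+249/2.9,110+212/2.9,55),("spool",276,242,40),("heats",259,144,26),("scr handle",190+553/2.9,110+278/2.9,15),("scr tip",190+545/2.9,110+160/2.9,8),("win",190+418/2.9,110+61/2.9,45)]:
    print(nm,plane(*ray(t,u,v),z).round(1))
print("win tri",tri(ray(t,190+418/2.9,110+61/2.9),ray(s,230+160/3.1,130+151/3.1)))
E
```

```text
L lev [[134, 104, 88, 88, 88], [134, 89, 122, 104, 90], [114, 91, 149, 149, 115], [93, 118, 148, 148, 94], [88, 143, 148, 134, 89], [102, 150, 149, 98, 84], [89, 113, 139, 88, 63]]
62 118 1004 c [463.3 311.8  50. ] L [153.   76.3] yaw -0.386
0 118 1096 c [463.3 311.8  50. ] L [153.   76.3] yaw -0.386
M lev 
62 118 937 c [465.1 -15.8  50. ] L [154.8  64.9] yaw -0.483
0 118 937 c [465.1 -15.8  50. ] L [154.8  64.9] yaw -0.483
R lev 
62 118 1053 c [ 482.6 -279.    50. ] L [159.4  69.2] yaw -0.395
0 118 1053 c [ 482.6 -279.    50. ] L [159.4  69.2] yaw -0.395
jar [521.8 153.5  55. ]
spool [348.4 154.1  40. ]
heats [643.5 208.7  26. ]
scr handle [ 455.8 -158.4   15. ]
scr tip [ 580.1 -151.9    8. ]
win [678.2 -18.7  45. ]
win tri (array([678.17693088, -18.83596959,  42.97456766]), np.float64(0.8821836156624827))
```

```bash
cat >> h.py <<'E'
def pose(pos,yaw,pitch=0):
    # tool x along yaw, z down, pitch = turn about tool y (neg: far end down)
    x=np.array([np.cos(yaw),np.sin(yaw),0]);z=np.array([0,0,-1.]);y=np.cross(z,x)
    return np.array(pos,float),np.stack([x,y,z],1)@Rn.from_rotvec([0,pitch,0]).as_matrix()
def plan(s,tgt,n):
    p0,R0=np.array(s["ee_pos"]),Rn.from_rotvec(s["eef_rot"]).as_matrix(); p1,R1=tgt
    rv=Rn.from_matrix(R0.T@R1).as_rotvec()/n; S=sum(Rn.from_rotvec(rv*k).as_matrix() for k in range(n))
    d=np.linalg.solve(S,R0.T@(p1-p0))/1000
    print("rows",n,"shift m",d.round(4),"turn",rv.round(4),"| total shift in tool",(R0.T@(p1-p0)).round(1),"turn",(rv*n).round(4))
def st(s):
    R=Rn.from_rotvec(s["eef_rot"]).as_matrix()
    print("t",round(s["time_s"],2),"pos",np.round(s["ee_pos"],1),"yaw",round(np.arctan2(R[1,0],R[0,0]),4),"zaxis",R[:,2].round(4),"F",np.round(s["wrist_force"],2),"M",np.round(s["moment"],3),"M_tool",(R.T@s["moment"]).round(3),"g",round(s["grip_width"],3))
E
python3 - <<'E'
from workcell import *
from h import *
s=sense(); st(s); plan(s,pose([464,314,380],-0.386),20)
E
```

```text
t 0.15 pos [ 131.5 -559.6  404. ] yaw 0.2308 zaxis [-2.0e-04  1.3e-03 -1.0e+00] F [-0.48 -0.48 -0.27] M [ 0.021 -0.053 -0.041] M_tool [0.008 0.057 0.04 ] g 1.0
rows 20 shift m [ 0.0141 -0.0453  0.0012] turn [-0.0001  0.      0.0308] | total shift in tool [ 523.5 -774.4   25.1] turn [-1.400e-03  3.000e-04  6.168e-01]
```

Call:
{"op": "carry_out", "data": {
  "commands": [1,0.034,-0.034,0,0,0,0,1,0.034,-0.034,0,0,0,0,1,0.034,-0.034,0,0,0,0,1,0.034,-0.034,0,0,0,0,1,0.034,-0.034,0,0,0,0,1,0.034,-0.034,0,0,0,0,1,0.034,-0.034,0,0,0,0,1,0.034,-0.034,0,0,0,0,1,0.034,-0.034,0,0,0,0,1,0.034,-0.034,0,0,0,0]
}}

```text
time_s: 1.15
ee_pos: [385.2, -149.1, 404.7]
eef_rot: [3.12, 0.361, 0.001]
wrist_force: [0.6, 0.1, 0.6]
grip_width: 0.997
```

```bash
python3 - <<'E'
from workcell import *
from h import *
s=sense(); st(s); plan(s,pose([464,314,380],-0.386),10)
E
```

```text
t 1.15 pos [ 385.2 -149.1  404.7] yaw 0.2305 zaxis [ 4.e-04 -4.e-04 -1.e+00] F [0.64 0.11 0.57] M [-0.06   0.037  0.03 ] M_tool [-0.05 -0.05 -0.03] g 0.997
rows 10 shift m [ 0.0058 -0.0474  0.0025] turn [ 0.     -0.      0.0617] | total shift in tool [ 182.6 -432.9   24.6] turn [ 4.000e-04 -4.000e-04  6.165e-01]
```

Call:
{"op": "carry_out", "data": {
  "commands": [1,0.006,-0.047,0.002,0,0,0.062,1,0.006,-0.047,0.002,0,0,0.062,1,0.006,-0.047,0.002,0,0,0.062,1,0.006,-0.047,0.002,0,0,0.062,1,0.006,-0.047,0.002,0,0,0.062,1,0.006,-0.047,0.002,0,0,0.062,1,0.006,-0.047,0.002,0,0,0.062,1,0.006,-0.047,0.002,0,0,0.062,1,0.006,-0.047,0.002,0,0,0.062,1,0.006,-0.047,0.002,0,0,0.062]
}}

```text
time_s: 2.15
ee_pos: [465.9, 310.4, 384.3]
eef_rot: [3.081, -0.61, -0.0]
wrist_force: [0.8, -0.8, 0.1]
grip_width: 1.001
```

```bash
cat > look.py <<'E'
import sys
from workcell import *
from h import *
s=sense(); st(s); c=camera("wrist"); c={**c,"pos":s["ee_pos"],"rot":s["eef_rot"]}
np.save(sys.argv[1]+".npy",c,allow_pickle=True); cv2.imwrite(f"pics/{sys.argv[1]}.png",c["img"][:,:,::-1])
E
python3 look.py wL1
```

```text
t 2.15 pos [465.9 310.4 384.3] yaw -0.3906 zaxis [-4.e-04 -4.e-04 -1.e+00] F [ 0.85 -0.83  0.1 ] M [ 0.052 -0.019  0.036] M_tool [ 0.055 -0.002 -0.036] g 1.001
```

View pics/wL1.png

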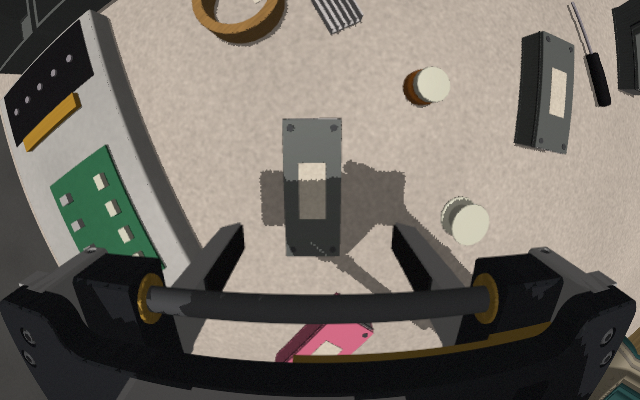

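The wrist view shows the left case with top-face corners at about (283,118), (341,118), (340,256) and (287,253). It lies between the open fingers and nothing is near its sides.

```bash
cat >> h.py <<'E'
def face(c,P,z=50):
    # P: far-left, far-right, near-right, near-left
    W=np.array([plane(*wray(c,*p),z) for p in P]); k=(W[0]+W[1]-W[2]-W[3])/2; w=(W[0]+W[3]-W[1]-W[2])/2
    print("corners",W[:,:2].round(1).tolist(),"c",W.mean(0).round(1),"len",np.linalg.norm(k).round(1),"wid",np.linalg.norm(w).round(1),"yaw",round(np.arctan2(k[1],k[0]),3),"yaw(w)",round(np.arctan2(-w[0],w[1]),3))
E
python3 - <<'E'
from workcell import *
from h import *
c=load("wL1.npy"); s=load("wL1.npy")
a=cv2.resize(c["img"][105:270,260:365],None,fx=3.6,fy=3.6,interpolation=cv2.INTER_NEAREST);cv2.imwrite("pics/wL1c.png",a[:,:,::-1])
face(c,[(283,118),(341,118),(340,256),(287,253)])
E
```

```text
corners [[547.3, 315.5], [524.9, 261.4], [384.8, 317.3], [410.8, 370.8]] c [466.9 316.2  50. ] len 149.0 wid 59.0 yaw -0.383 yaw(w) -0.423
```

View pics/wL1c.png

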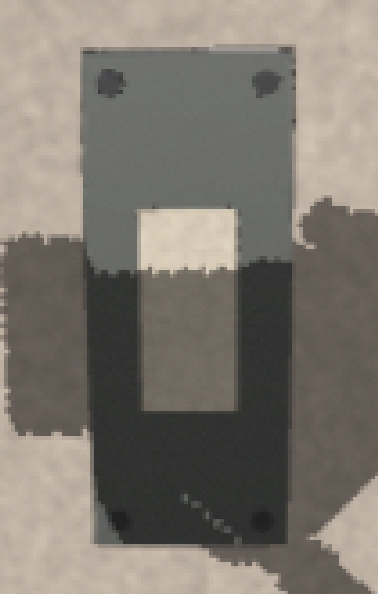

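```bash
cat > pl.py <<'E'
import sys
from workcell import *
from h import *
a=[float(x) for x in sys.argv[1:]]; s=sense(); st(s); plan(s,pose(a[:3],a[3]),int(a[4]))
E
python3 pl.py 466.3 316.7 208 -0.388 10
```

```text
t 2.2 pos [469.5 315.7 383.3] yaw -0.391 zaxis [ 0.0034  0.0069 -1.    ] F [4.08 5.3  0.89] M [ 0.301 -0.161  0.051] M_tool [ 0.339  0.034 -0.051] g 1.001
rows 10 shift m [-0.0003  0.0001  0.0175] turn [-0.0008 -0.0001 -0.0003] | total shift in tool [ -3.4   1.6 175.3] turn [-0.0077 -0.0005 -0.003 ]
```

Call:
{"op": "carry_out", "data": {
  "commands": [1,0,0,0.02,0,0,0,1,0,0,0.02,0,0,0,1,0,0,0.02,0,0,0,1,0,0,0.02,0,0,0,1,0,0,0,0,0,0,1,0,0,0,0,0,0]
}}

```text
time_s: 2.8
ee_pos: [466.1, 308.0, 304.6]
eef_rot: [3.082, -0.607, -0.001]
wrist_force: [-0.2, 0.3, 1.0]
grip_width: 0.999
```

```bash
python3 pl.py 466.3 316.7 208 -0.388 10; python3 look.py wL2
```

```text
t 2.8 pos [466.1 308.  304.6] yaw -0.3892 zaxis [-6.e-04 -4.e-04 -1.e+00] F [-0.16  0.25  0.99] M [ 0.079 -0.029  0.001] M_tool [ 0.085 -0.003 -0.002] g 0.999
rows 10 shift m [-0.0003 -0.0008  0.0097] turn [ 0.0001  0.     -0.0001] | total shift in tool [-3.  -8.2 96.6] turn [ 0.0006  0.0004 -0.0012]
t 2.8 pos [466.1 308.  304.6] yaw -0.3892 zaxis [-6.e-04 -4.e-04 -1.e+00] F [-0.16  0.25  0.99] M [ 0.079 -0.029  0.001] M_tool [ 0.085 -0.003 -0.002] g 0.999
```

View pics/wL2.png

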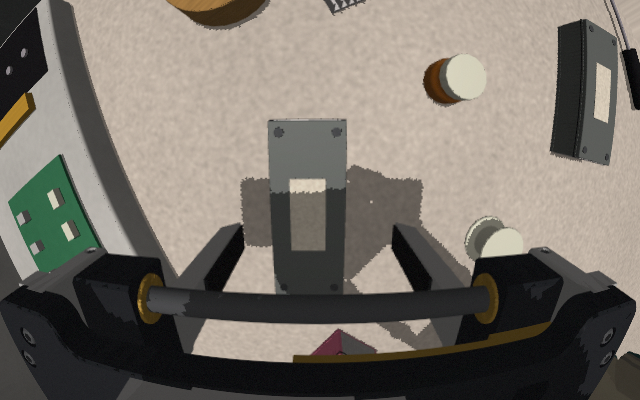

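The case is still centred between the fingers: far corners about (268,120) and (347,120), label centre about (308,215). I triangulate height from the two wrist positions.

```bash
python3 - <<'E'
from h import *
a=load("wL1.npy");b=load("wL2.npy")
f=lambda x,y:(260+x/3.6,105+y/3.6)
for n,p,q in [("farL",f(82,48),(268,120)),("farR",f(294,48),(347,120)),("labFL",f(138,208),(289.5,178.5)),("labNR",f(238,411),(326,251)),("labFR",f(238,209),(326,179)),("labNL",f(142,411),(291,251))]:
    print(n,tri(wray(a,*p),wray(b,*q)),plane(*wray(b,*q),50).round(1))
W=[plane(*wray(b,*q),50) for q in [(289.5,178.5),(326,179),(326,251),(291,251)]];print(np.mean(W,0))
F=[plane(*wray(b,*q),50) for q in [(268,120),(347,120)]];m=np.mean(F,0);print(m, m-75*np.array([np.cos(.388),-np.sin(.388),0]))
E
```

```text
farL (array([546.59177455, 314.73871837,  60.46568344]), np.float64(0.08010949282046481)) [547.1 316.3  50. ]
farR (array([524.0568928 , 260.56917357,  45.05005545]), np.float64(0.22960680310461762)) [524.2 261.1  50. ]
labFL (array([498.5749234 , 319.33262577,  47.23703881]), np.float64(0.11998307814747014)) [499.  318.9  50. ]
labNR (array([431.77211031, 315.34034995,  50.86449065]), np.float64(0.06163567179403433)) [431.4 315.5  50. ]
labFR (array([487.34156184, 292.89881901,  47.41614496]), np.float64(0.2258774033526569)) [487.9 292.9  50. ]
labNL (array([443.3911311 , 341.53773675,  53.02680534]), np.float64(0.5055733349160041)) [442.4 342.5  50. ]
[465.17429407 317.45583887  50.        ]
[535.65876909 288.68662344  50.        ] [466.23370011 317.06196128  50.        ]
```

Call:
{"op": "carry_out", "data": {
  "commands": [1,-0.0015,-0.004,0.005,0,0,0,1,-0.0015,-0.004,0.005,0,0,0,1,0,0,0.018,0,0,0,1,0,0,0.018,0,0,0,1,0,0,0.018,0,0,0,1,0,0,0.015,0,0,0,1,0,0,0.01,0,0,0,1,0,0,0.006,0,0,0,1,0,0,0,0,0,0,1,0,0,0,0,0,0]
}}

```text
time_s: 3.85
ee_pos: [466.5, 316.9, 210.1]
eef_rot: [-3.082, 0.607, -0.001]
wrist_force: [0.5, 0.1, 0.4]
grip_width: 0.995
```

```bash
python3 pl.py 466.3 316.7 208 -0.388 1; python3 look.py wL3
```

```text
t 3.85 pos [466.5 316.9 210.1] yaw -0.3892 zaxis [ 9.e-04  4.e-04 -1.e+00] F [0.52 0.1  0.42] M [0.028 0.009 0.011] M_tool [ 0.023 -0.019 -0.011] g 0.995
rows 1 shift m [-0.0001  0.0003  0.0021] turn [-0.0007 -0.0007 -0.0012] | total shift in tool [-0.1  0.3  2.1] turn [-0.0007 -0.0007 -0.0012]
t 3.85 pos [466.5 316.9 210.1] yaw -0.3892 zaxis [ 9.e-04  4.e-04 -1.e+00] F [0.52 0.1  0.42] M [0.028 0.009 0.011] M_tool [ 0.023 -0.019 -0.011] g 0.995
```

View pics/wL3.png

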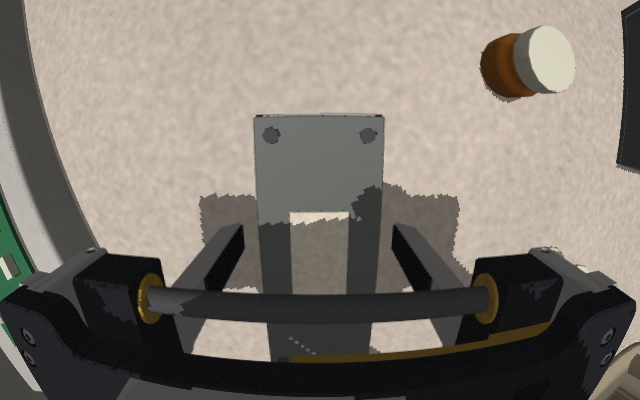

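The fingers straddle the case, whose left edge is at column 258 and right edge at 383, midway between the fingers at 243 and 392. Closing now.

Call:
{"op": "carry_out", "data": {
  "commands": [0,0,0,0,0,0,0,0,0,0,0,0,0,0,0,0,0,0,0,0,0,0,0,0,0,0,0,0,0,0,0,0,0,0,0,0,0,0,0,0,0,0]
}}

```text
time_s: 4.5
ee_pos: [466.3, 316.6, 209.7]
eef_rot: [3.082, -0.607, 0.0]
wrist_force: [-0.8, 0.0, 1.9]
grip_width: 0.635
```

```bash
python3 pl.py 466.3 316.7 318 -0.388 1
```

```text
t 4.5 pos [466.3 316.6 209.7] yaw -0.3891 zaxis [ 0.e+00 -3.e-04 -1.e+00] F [-0.84  0.    1.91] M [-0.01   0.06  -0.002] M_tool [-0.032 -0.052  0.002] g 0.635
rows 1 shift m [ 0.000e+00 -1.000e-04 -1.083e-01] turn [ 0.0002 -0.0001 -0.0011] | total shift in tool [ 0.000e+00 -1.000e-01 -1.083e+02] turn [ 0.0002 -0.0001 -0.0011]
```

Call:
{"op": "carry_out", "data": {
  "commands": [0,0,0,-0.006,0,0,0,0,0,0,-0.015,0,0,0,0,0,0,-0.02,0,0,0,0,0,0,-0.02,0,0,0,0,0,0,-0.02,0,0,0,0,0,0,-0.015,0,0,0,0,0,0,-0.008,0,0,0,0,0,0,0,0,0,0,0,0,0,0,0,0,0,0,0,0,0,0,0,0]
}}

```text
time_s: 5.5
ee_pos: [465.8, 316.5, 312.3]
eef_rot: [3.081, -0.607, -0.003]
wrist_force: [-0.2, 0.2, -5.7]
grip_width: 0.637
```

```bash
python3 pl.py 466.3 316.7 318 -0.388 1;python3 look.py wL4
```

```text
t 5.5 pos [465.8 316.5 312.3] yaw -0.3893 zaxis [-0.0024 -0.0013 -1.    ] F [-0.21  0.21 -5.7 ] M [-0.007  0.007 -0.019] M_tool [-0.009 -0.004  0.019] g 0.637
rows 1 shift m [ 0.0003 -0.0004 -0.0057] turn [ 0.0021  0.0017 -0.0013] | total shift in tool [ 0.3 -0.4 -5.7] turn [ 0.0021  0.0017 -0.0013]
t 5.5 pos [465.8 316.5 312.3] yaw -0.3893 zaxis [-0.0024 -0.0013 -1.    ] F [-0.21  0.21 -5.7 ] M [-0.007  0.007 -0.019] M_tool [-0.009 -0.004  0.019] g 0.637
```

View pics/wL4.png

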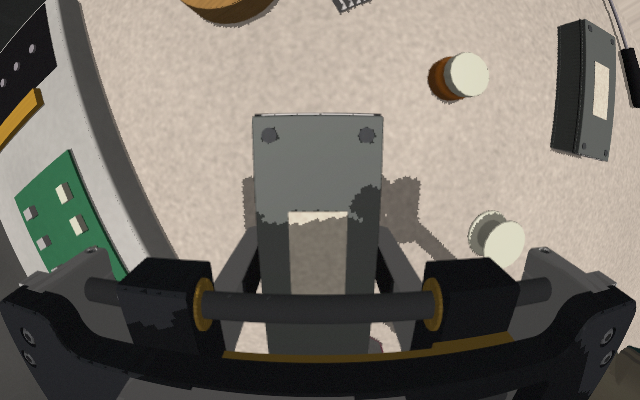

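Call:
{"op": "carry_out", "data": {
  "commands": [0,0.0126,0,0.0004,0,-0.07,0,0,0.0126,0,0.0004,0,-0.07,0,0,0.0126,0,0.0004,0,-0.07,0,0,0.0126,0,0.0004,0,-0.07,0,0,0.0126,0,0.0004,0,-0.07,0,0,0,0,0,0,0,0,0,0,0,0,0,0,0,0,0,0,0,0,0,0,0,0,0,0,0,0,0,0,0,0,0,0,0,0]
}}

```text
time_s: 6.55
ee_pos: [522.8, 293.7, 303.4]
eef_rot: [-2.972, 0.584, 0.524]
wrist_force: [-0.2, -0.4, -5.3]
grip_width: 0.637
```

```bash
python3 pl.py 466.3 316.7 318 -0.388 1;python3 look.py wL5; python3 -c "
from workcell import *
import cv2
cv2.imwrite('pics/sL5.png',camera('side')['img'][150:350,180:480,::-1])"; python3 pl.py 466.3 316.7 318 -0.388 1
```

```text
t 6.55 pos [522.8 293.7 303.4] yaw -0.3882 zaxis [-0.3163  0.1298 -0.9397] F [-0.18 -0.43 -5.29] M [-0.063 -0.343 -0.047] M_tool [0.084 0.341 0.019] g 0.637
rows 1 shift m [-0.0623  0.0001  0.0072] turn [-4.00e-04  3.49e-01 -2.00e-04] | total shift in tool [-62.3   0.1   7.2] turn [-4.00e-04  3.49e-01 -2.00e-04]
t 6.55 pos [522.8 293.7 303.4] yaw -0.3882 zaxis [-0.3163  0.1298 -0.9397] F [-0.18 -0.43 -5.29] M [-0.063 -0.343 -0.047] M_tool [0.084 0.341 0.019] g 0.637
t 6.65 pos [523.  293.5 303.3] yaw -0.3885 zaxis [-0.3166  0.1299 -0.9396] F [-0.66 -0.3  -5.24] M [-0.14  -0.438 -0.039] M_tool [0.047 0.459 0.024] g 0.637
rows 1 shift m [-0.0626  0.0001  0.0072] turn [-0.0004  0.3492 -0.0005] | total shift in tool [-62.6   0.1   7.2] turn [-0.0004  0.3492 -0.0005]
```

View pics/sL5.png

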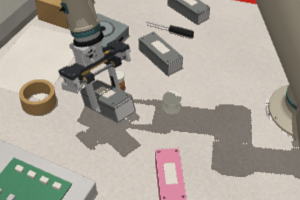

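Call:
{"op": "carry_out", "data": {
  "commands": [0,-0.0126,0,0.0004,0,0.07,0,0,-0.0126,0,0.0004,0,0.07,0,0,-0.0126,0,0.0004,0,0.07,0,0,-0.0126,0,0.0004,0,0.07,0,0,-0.0126,0,0.0004,0,0.07,0,0,-0.0126,0,0.0004,0,0.07,0,0,-0.0126,0,0.0004,0,0.07,0,0,-0.0126,0,0.0004,0,0.07,0,0,-0.0126,0,0.0004,0,0.07,0,0,-0.0126,0,0.0004,0,0.07,0]
}}

```text
time_s: 7.65
ee_pos: [424.8, 320.1, 313.5]
eef_rot: [3.009, -0.542, 0.472]
wrist_force: [0.5, -1.1, -6.0]
grip_width: 0.637
```

Call:
{"op": "carry_out", "data": {
  "commands": [0,0,0,0,0,0,0,0,0,0,0,0,0,0,0,0,0,0,0,0,0,0,0,0,0,0,0,0,0,0,0,0,0,0,0]
}}

```text
time_s: 8.15
ee_pos: [427.3, 319.7, 314.1]
eef_rot: [3.009, -0.548, 0.475]
wrist_force: [-0.7, -0.4, -5.4]
grip_width: 0.636
```

```bash
cat > avg.py <<'E'
# mean of several readings; camera call steps time 0.05 s each
import sys
from workcell import *
from h import *
F=[];M=[]
for i in range(int(sys.argv[1])):
    s=sense(); R=Rn.from_rotvec(s["eef_rot"]).as_matrix(); F.append(s["wrist_force"]); M.append(R.T@s["moment"]); camera("top")
st(s); M=np.array(M); print("meanF",np.mean(F,0).round(3),"meanMtool",M.mean(0).round(3),"sd",M.std(0).round(3))
E
python3 avg.py 8
```

```text
t 8.5 pos [427.1 319.6 314.2] yaw -0.3614 zaxis [ 0.2904 -0.0997 -0.9517] F [-0.09 -0.37 -5.21] M [0.137 0.321 0.017] M_tool [ 0.019 -0.349 -0.008] g 0.637
meanF [ 0.136 -0.252 -5.71 ] meanMtool [ 0.024 -0.392  0.008] sd [0.028 0.026 0.011]
```

```bash
python3 -c "
from workcell import *
print(sense()['joint_positions'].round(3))"; python3 pl.py 466.3 316.7 318 -0.388 1
```

```text
[ 0.601  0.248  1.812 -0.316  0.916  2.704]
t 8.55 pos [427.1 319.6 314.3] yaw -0.3613 zaxis [ 0.2905 -0.0996 -0.9517] F [-0.33 -0.66 -4.78] M [0.179 0.408 0.001] M_tool [ 0.022 -0.445  0.011] g 0.635
rows 1 shift m [ 0.037  -0.0111  0.0081] turn [-0.0136 -0.3119  0.0279] | total shift in tool [ 37.  -11.1   8.1] turn [-0.0136 -0.3119  0.0279]
```

Joint 6 sits at its 2.70 range end, so the near tip stopped at 18° instead of 20°. I level out, yaw the case so that joint 6 has room, and do the near tip again.

```bash
python3 pl.py 466.3 316.7 318 0.0 8
```

```text
t 8.55 pos [427.1 319.6 314.3] yaw -0.3613 zaxis [ 0.2905 -0.0996 -0.9517] F [-0.33 -0.66 -4.78] M [0.179 0.408 0.001] M_tool [ 0.022 -0.445  0.011] g 0.635
rows 8 shift m [ 0.0049 -0.0006  0.0004] turn [ 0.0059 -0.0388 -0.0446] | total shift in tool [ 37.  -11.1   8.1] turn [ 0.047  -0.3103 -0.3569]
```

Call:
{"op": "carry_out", "data": {
  "commands": [0,0.005,-0.0006,0.0004,0.006,-0.039,-0.045,0,0.005,-0.0006,0.0004,0.006,-0.039,-0.045,0,0.005,-0.0006,0.0004,0.006,-0.039,-0.045,0,0.005,-0.0006,0.0004,0.006,-0.039,-0.045,0,0.005,-0.0006,0.0004,0.006,-0.039,-0.045,0,0.005,-0.0006,0.0004,0.006,-0.039,-0.045,0,0.005,-0.0006,0.0004,0.006,-0.039,-0.045,0,0.005,-0.0006,0.0004,0.006,-0.039,-0.045,0,0,0,0,0,0,0,0,0,0,0,0,0,0]
}}

```text
time_s: 9.55
ee_pos: [467.1, 316.3, 317.9]
eef_rot: [-3.141, -0.004, 0.001]
wrist_force: [0.6, 0.3, -5.9]
grip_width: 0.639
```

```bash
python3 avg.py 5;  python3 pl.py 466.3 316.7 318 0.0 2;python3 -c "
from workcell import *
print(sense()['joint_positions'].round(3))"
```

```text
t 9.75 pos [466.4 316.4 318.1] yaw 0.0033 zaxis [-1.1e-03  5.0e-04 -1.0e+00] F [-1.03  0.58 -5.73] M [ 0.001 -0.066  0.032] M_tool [ 0.001  0.066 -0.032] g 0.635
meanF [-0.27   0.33  -5.647] meanMtool [0.019 0.061 0.009] sd [0.023 0.037 0.028]
t 9.8 pos [466.4 316.5 318.2] yaw 0.0034 zaxis [-1.1e-03  6.0e-04 -1.0e+00] F [ 0.39 -0.77 -5.58] M [0.061 0.003 0.033] M_tool [ 0.061 -0.003 -0.033] g 0.637
rows 2 shift m [-0.0001 -0.0001  0.0001] turn [-0.0003  0.0006  0.0017] | total shift in tool [-0.1 -0.2  0.2] turn [-0.0006  0.0011  0.0034]
[4.720e-01 3.210e-01 1.665e+00 1.000e-03 1.156e+00 2.039e+00]
```

Call:
{"op": "carry_out", "data": {
  "commands": [0,0.0126,0,0.0004,0,-0.07,0,0,0.0126,0,0.0004,0,-0.07,0,0,0.0126,0,0.0004,0,-0.07,0,0,0.0126,0,0.0004,0,-0.07,0,0,0.0126,0,0.0004,0,-0.07,0,0,0,0,0,0,0,0,0,0,0,0,0,0,0,0,0,0,0,0,0,0,0,0,0,0,0,0,0,0,0,0,0,0,0,0]
}}

```text
time_s: 10.8
ee_pos: [527.9, 316.8, 307.8]
eef_rot: [-3.093, -0.006, 0.548]
wrist_force: [-0.3, -0.4, -5.5]
grip_width: 0.639
```

```bash
python3 avg.py 8
```

```text
t 11.15 pos [528.5 316.6 307.3] yaw 0.0035 zaxis [-3.443e-01 -4.000e-04 -9.389e-01] F [-0.12 -0.25 -6.63] M [ 0.02  -0.444 -0.03 ] M_tool [0.027 0.444 0.021] g 0.637
meanF [-0.166 -0.104 -5.769] meanMtool [0.027 0.435 0.01 ] sd [0.024 0.032 0.038]
```

Call:
{"op": "carry_out", "data": {
  "commands": [0,-0.0126,0,0.0004,0,0.07,0,0,-0.0126,0,0.0004,0,0.07,0,0,-0.0126,0,0.0004,0,0.07,0,0,-0.0126,0,0.0004,0,0.07,0,0,-0.0126,0,0.0004,0,0.07,0,0,0,0,0,0,0,0,0,0,0,0,0,0,0,0,0,0,0,0,0,0]
}}

```text
time_s: 12.0
ee_pos: [467.6, 316.5, 318.3]
eef_rot: [-3.141, -0.004, 0.004]
wrist_force: [-0.7, 0.3, -6.6]
grip_width: 0.636
```

```bash
python3 avg.py 8
```

```text
t 12.35 pos [467.2 316.4 318.2] yaw 0.0029 zaxis [-2.2e-03  6.0e-04 -1.0e+00] F [-0.39  0.68 -5.3 ] M [ 0.013  0.022 -0.065] M_tool [ 0.014 -0.022  0.065] g 0.639
meanF [-0.219  0.316 -5.672] meanMtool [ 0.023 -0.057  0.003] sd [0.029 0.033 0.042]
```

Call:
{"op": "carry_out", "data": {
  "commands": [0,-0.0126,0,0.0004,0,0.07,0,0,-0.0126,0,0.0004,0,0.07,0,0,-0.0126,0,0.0004,0,0.07,0,0,-0.0126,0,0.0004,0,0.07,0,0,-0.0126,0,0.0004,0,0.07,0,0,0,0,0,0,0,0,0,0,0,0,0,0,0,0,0,0,0,0,0,0,0,0,0,0,0,0,0,0]
}}

```text
schema error: expected a multiple of 7 numbers
```

```bash
python3 avg.py 8;python3 -c "
from workcell import *
print(sense()['joint_positions'].round(3))"
```

```text
t 12.75 pos [466.8 316.5 318.5] yaw 0.0033 zaxis [-1.6e-03  8.0e-04 -1.0e+00] F [-1.13  0.44 -5.04] M [-0.008  0.066 -0.041] M_tool [-0.008 -0.066  0.041] g 0.637
meanF [ 0.103 -0.178 -5.262] meanMtool [-0.006 -0.042  0.019] sd [0.03  0.026 0.033]
[4.720e-01 3.210e-01 1.664e+00 2.000e-03 1.158e+00 2.039e+00]
```

After the far tip the level moment is -0.05, against +0.06 after the near tip, which suggests a moving mass. The last call was refused because of a miscount. I repeat the near tip, taking the moment at the tip and at level.

Call:
{"op": "carry_out", "data": {
  "commands": [0,-0.0126,0,0.0004,0,0.07,0,0,-0.0126,0,0.0004,0,0.07,0,0,-0.0126,0,0.0004,0,0.07,0,0,-0.0126,0,0.0004,0,0.07,0,0,-0.0126,0,0.0004,0,0.07,0,0,0,0,0,0,0,0,0,0,0,0,0,0,0,0,0,0,0,0,0,0,0,0,0,0,0,0,0]
}}

```text
time_s: 13.7
ee_pos: [406.2, 316.4, 308.2]
eef_rot: [-3.092, -0.003, -0.545]
wrist_force: [-0.9, 0.9, -4.6]
grip_width: 0.632
```

```bash
python3 avg.py 6;python3 -c "
from workcell import *
print(sense()['joint_positions'].round(3))"; python3 pl.py 466.3 316.7 318 -0.2 8
```

```text
t 13.95 pos [405.4 316.2 307.8] yaw 0.0024 zaxis [ 0.3412  0.0016 -0.94  ] F [ 1.56 -0.36 -5.56] M [0.062 0.398 0.06 ] M_tool [ 0.079 -0.398 -0.034] g 0.635
meanF [ 0.084 -0.276 -5.584] meanMtool [ 0.012 -0.425  0.002] sd [0.038 0.039 0.023]
[ 0.598  0.203  1.901 -0.279  0.765  2.342]
t 14.0 pos [405.3 316.2 307.8] yaw 0.0026 zaxis [ 0.3412  0.0016 -0.94  ] F [ 0.06  0.01 -5.97] M [0.018 0.457 0.048] M_tool [ 0.035 -0.457 -0.039] g 0.634
rows 8 shift m [ 0.0077 -0.0007  0.0002] turn [-0.0045 -0.0434  0.0251] | total shift in tool [60.8 -0.4 11.2] turn [-0.0359 -0.3469  0.2007]
```

Call:
{"op": "carry_out", "data": {
  "commands": [0,0.0126,0,0.0004,0,-0.07,0,0,0.0126,0,0.0004,0,-0.07,0,0,0.0126,0,0.0004,0,-0.07,0,0,0.0126,0,0.0004,0,-0.07,0,0,0.0126,0,0.0004,0,-0.07,0,0,0,0,0,0,0,0,0,0,0,0,0,0,0,0,0,0,0,0,0,0]
}}

```text
time_s: 14.8
ee_pos: [466.0, 316.3, 318.7]
eef_rot: [-3.141, -0.006, 0.002]
wrist_force: [-0.2, 0.6, -5.5]
grip_width: 0.64
```

```bash
python3 avg.py 10; python3 look.py wL6; python3 pl.py 466.3 316.7 230 -0.388 8
```

```text
t 15.25 pos [466.6 316.5 319. ] yaw 0.0035 zaxis [-1.3e-03  8.0e-04 -1.0e+00] F [-0.71  0.23 -5.24] M [-0.003 -0.018  0.048] M_tool [-0.004  0.018 -0.048] g 0.636
meanF [ 0.066 -0.038 -5.365] meanMtool [ 0.011  0.056 -0.006] sd [0.027 0.041 0.025]
t 15.3 pos [466.7 316.5 318.9] yaw 0.0034 zaxis [-1.4e-03  8.0e-04 -1.0e+00] F [-0.13 -0.48 -5.64] M [-0.04  -0.019  0.002] M_tool [-0.04   0.019 -0.002] g 0.636
t 15.35 pos [466.8 316.5 318.9] yaw 0.0033 zaxis [-1.4e-03  8.0e-04 -1.0e+00] F [-0.92  0.62 -5.52] M [-0.003 -0.089 -0.001] M_tool [-0.004  0.089  0.   ] g 0.637
rows 8 shift m [-0.0001 -0.      0.0111] turn [-0.0001  0.0002  0.0489] | total shift in tool [-0.3 -0.2 88.9] turn [-0.0005  0.0016  0.3913]
```

View pics/wL6.png

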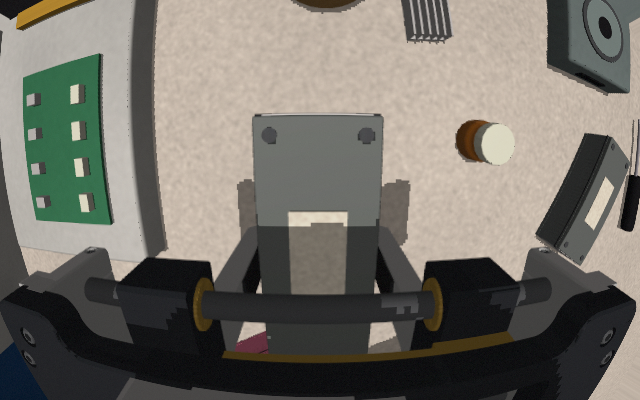

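The far edge of the case at row 115 and its corner screws look the same as just after the lift, so it has not slipped. Lowering with the yaw restored.

Call:
{"op": "carry_out", "data": {
  "commands": [0,0,0,0.011,0,0,0.049,0,0,0,0.011,0,0,0.049,0,0,0,0.011,0,0,0.049,0,0,0,0.011,0,0,0.049,0,0,0,0.011,0,0,0.049,0,0,0,0.011,0,0,0.049,0,0,0,0.011,0,0,0.049,0,0,0,0.011,0,0,0.049,0,0,0,0.005,0,0,0,0,0,0,0,0,0,0]
}}

```text
time_s: 16.35
ee_pos: [466.5, 316.4, 225.2]
eef_rot: [3.082, -0.605, -0.005]
wrist_force: [-1.0, -0.1, -5.3]
grip_width: 0.636
```

```bash
python3 pl.py 466.3 316.7 209.7 -0.388 5
```

```text
t 16.35 pos [466.5 316.4 225.2] yaw -0.3878 zaxis [-3.1e-03 -1.0e-04 -1.0e+00] F [-0.95 -0.09 -5.31] M [ 0.048 -0.075  0.005] M_tool [ 0.073  0.051 -0.005] g 0.636
rows 5 shift m [-0.0001 -0.      0.0031] turn [0.0002 0.0006 0.    ] | total shift in tool [-0.3 -0.2 15.5] turn [0.0012 0.0028 0.0002]
```

Call:
{"op": "carry_out", "data": {
  "commands": [0,0,0,0.004,0,0,0,0,0,0,0.004,0,0,0,0,0,0,0.003,0,0,0,0,0,0,0.0015,0,0,0,0,0,0,0.001,0,0,0,0,0,0,0,0,0,0]
}}

```text
time_s: 16.95
ee_pos: [466.6, 316.5, 212.3]
eef_rot: [-3.082, 0.607, 0.003]
wrist_force: [-0.1, 0.4, -5.7]
grip_width: 0.638
```

```bash
python3 pl.py 466.3 316.7 209.7 -0.388 5
```

```text
t 16.95 pos [466.6 316.5 212.3] yaw -0.3888 zaxis [-1.7e-03  7.0e-04 -1.0e+00] F [-0.11  0.37 -5.67] M [ 0.019 -0.031 -0.058] M_tool [0.029 0.021 0.058] g 0.638
rows 5 shift m [-0.0001 -0.      0.0005] turn [-0.      0.0004 -0.0002] | total shift in tool [-0.4 -0.1  2.6] turn [-0.      0.0019 -0.0008]
```

Call:
{"op": "carry_out", "data": {
  "commands": [0,0,0,0.001,0,0,0,0,0,0,0.001,0,0,0,0,0,0,0.0005,0,0,0,0,0,0,0,0,0,0]
}}

```text
time_s: 17.35
ee_pos: [466.6, 316.5, 209.9]
eef_rot: [-3.082, 0.607, 0.003]
wrist_force: [-0.6, 0.4, -4.8]
grip_width: 0.64
```

```bash
python3 pl.py 466.3 316.7 209.7 -0.388 5
```

```text
t 17.35 pos [466.6 316.5 209.9] yaw -0.3887 zaxis [-1.5e-03  8.0e-04 -1.0e+00] F [-0.63  0.44 -4.83] M [-0.019 -0.065 -0.01 ] M_tool [0.007 0.068 0.01 ] g 0.64
rows 5 shift m [-0.0001 -0.      0.    ] turn [-0.      0.0003 -0.0001] | total shift in tool [-0.4 -0.   0.2] turn [-0.0002  0.0017 -0.0007]
```

Call:
{"op": "carry_out", "data": {
  "commands": [0,0,0,0.0005,0,0,0,0,0,0,0.0005,0,0,0,0,0,0,0.0005,0,0,0]
}}

```text
time_s: 17.65
ee_pos: [466.5, 316.5, 209.8]
eef_rot: [-3.082, 0.607, 0.002]
wrist_force: [-3.3, -2.2, 10.5]
grip_width: 0.639
```

Contact: the force turned to +10 N at the original grasp height. Release and rise.

Call:
{"op": "carry_out", "data": {
  "commands": [1,0,0,0,0,0,0,1,0,0,0,0,0,0,1,0,0,0,0,0,0,1,0,0,-0.01,0,0,0,1,0,0,-0.03,0,0,0,1,0,0,-0.03,0,0,0,1,0,0,-0.03,0,0,0]
}}

```text
time_s: 18.35
ee_pos: [466.8, 316.4, 310.0]
eef_rot: [-3.082, 0.607, 0.002]
wrist_force: [0.2, 0.6, -0.3]
grip_width: 0.997
```

```bash
python3 look.py wL7; python3 pl.py 466.5 -15.5 310 -0.47 9;python3 -c "
from workcell import *
print(sense()['joint_positions'].round(3))"
```

```text
t 18.35 pos [466.8 316.4 310. ] yaw -0.3889 zaxis [-1.4e-03  9.0e-04 -1.0e+00] F [ 0.2   0.56 -0.31] M [ 0.035 -0.074 -0.002] M_tool [0.06  0.055 0.002] g 0.997
t 18.4 pos [468.2 317.2 315.2] yaw -0.3886 zaxis [ 0.0074  0.0053 -1.    ] F [1.35 0.64 1.96] M [ 0.093 -0.078 -0.007] M_tool [0.115 0.037 0.007] g 0.998
rows 9 shift m [0.0151 0.0338 0.0005] turn [-0.0009 -0.0005  0.009 ] | total shift in tool [124.4 308.6   3.4] turn [-0.0079 -0.0046  0.0814]
[4.720e-01 3.230e-01 1.669e+00 1.000e-03 1.140e+00 2.431e+00]
```

View pics/wL7.png

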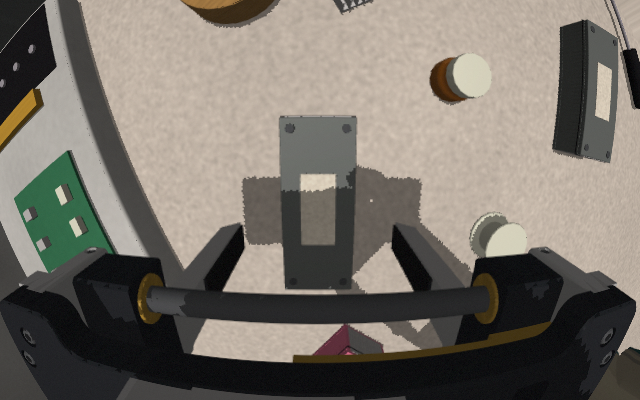

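The left case stands upright in its original spot, far edge at (280–356,116). Now to the middle case.

Call:
{"op": "carry_out", "data": {
  "commands": [1,0.015,0.034,0,0,0,0.009,1,0.015,0.034,0,0,0,0.009,1,0.015,0.034,0,0,0,0.009,1,0.015,0.034,0,0,0,0.009,1,0.015,0.034,0,0,0,0.009,1,0.015,0.034,0,0,0,0.009,1,0.015,0.034,0,0,0,0.009,1,0.015,0.034,0,0,0,0.009,1,0.011,0.03,0,0,0,0.009,1,0,0,0,0,0,0]
}}

```text
time_s: 19.4
ee_pos: [461.8, -15.4, 308.7]
eef_rot: [3.053, -0.738, -0.001]
wrist_force: [0.7, 0.3, 0.0]
grip_width: 1.0
```

Call:
{"op": "carry_out", "data": {
  "commands": [1,0,0,0,0,0,0]
}}

```text
time_s: 19.5
ee_pos: [461.9, -12.9, 308.5]
eef_rot: [-3.054, 0.734, 0.002]
wrist_force: [-0.7, -0.9, 0.8]
grip_width: 0.998
```

```bash
python3 look.py wM1
```

```text
t 19.5 pos [461.9 -12.9 308.5] yaw -0.4718 zaxis [-9.0e-04  1.3e-03 -1.0e+00] F [-0.74 -0.86  0.85] M [ 0.05  -0.037 -0.054] M_tool [0.061 0.01  0.054] g 0.998
```

View pics/wM1.png

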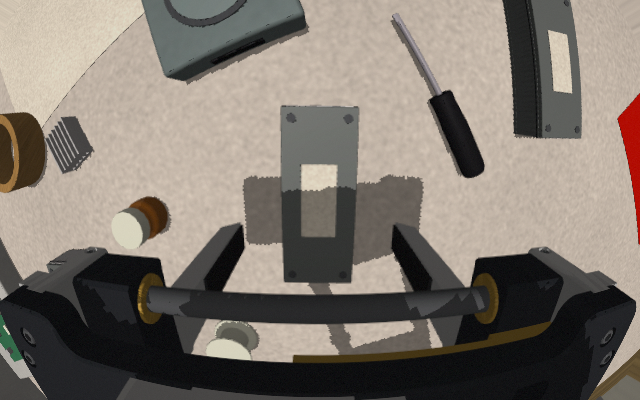

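The middle case has its far corners at (281,107) and (359,107) and near corners at (285,281) and (352,283). The label spans (301,164) to (337,238).

```bash
python3 - <<'E'
from h import *
b=load("wM1.npy"); t=load("top0.npy")
face(b,[(281,106.5),(359,107.5),(352,283),(285,281)])
W=np.array([plane(*wray(b,*q),50) for q in [(301.5,164),(338,164.5),(336,237.5),(300.5,236.5)]]);print("label",W.mean(0))
print("label tri w/ top",tri(wray(b,319,200.5),ray(t,333.1,201.6)))
E
python3 pl.py 466.5 -15.5 209 -0.467 8
```

```text
corners [[548.1, -24.1], [520.3, -77.0], [387.2, -7.9], [416.1, 44.2]] c [467.9 -16.2  50. ] len 149.3 wid 59.7 yaw -0.478 yaw(w) -0.495
label [467.46475828 -15.72721012  50.        ]
label tri w/ top (array([467.22076584, -15.27205939,  44.56178213]), np.float64(0.644346687492284))
t 19.55 pos [461.9 -12.2 308.4] yaw -0.4704 zaxis [-0.001   0.0014 -1.    ] F [-0.35  0.36 -0.73] M [ 0.093  0.038 -0.019] M_tool [ 0.066 -0.076  0.018] g 1.001
rows 8 shift m [0.0007 0.0001 0.0124] turn [-0.0001  0.0002 -0.0004] | total shift in tool [ 5.7  0.9 99.4] turn [-0.0008  0.0015 -0.0034]
```

Call:
{"op": "carry_out", "data": {
  "commands": [1,0.0033,0.0004,0.006,0,0,0.006,1,0.0033,0.0003,0.01,0,0,0.006,1,0,0,0.018,0,0,0,1,0,0,0.018,0,0,0,1,0,0,0.018,0,0,0,1,0,0,0.015,0,0,0,1,0,0,0.009,0,0,0,1,0,0,0.005,0,0,0,1,0,0,0,0,0,0]
}}

```text
time_s: 20.45
ee_pos: [467.2, -15.8, 208.4]
eef_rot: [-3.051, 0.749, 0.005]
wrist_force: [0.3, -1.1, 0.4]
grip_width: 1.004
```

```bash
python3 pl.py 467.5 -15.8 209 -0.482 1
```

```text
t 20.45 pos [467.2 -15.8 208.4] yaw -0.4812 zaxis [-0.0029  0.001  -1.    ] F [ 0.34 -1.07  0.36] M [0.012 0.024 0.111] M_tool [-0.001 -0.027 -0.111] g 1.004
rows 1 shift m [ 0.0002 -0.0001 -0.0006] turn [0.0005 0.0031 0.0008] | total shift in tool [ 0.2 -0.1 -0.6] turn [0.0005 0.0031 0.0008]
```

Call:
{"op": "carry_out", "data": {
  "commands": [0,0,0,0,0,0,0,0,0,0,0,0,0,0,0,0,0,0,0,0,0,0,0,0,0,0,0,0,0,0,0,0,0,0,0]
}}

```text
time_s: 20.95
ee_pos: [467.4, -16.2, 209.4]
eef_rot: [-3.05, 0.75, 0.002]
wrist_force: [0.0, -0.1, 1.1]
grip_width: 0.636
```

```bash
python3 pl.py 467.5 -15.8 318 -0.482 1; python3 look.py wM2
```

```text
t 20.95 pos [467.4 -16.2 209.4] yaw -0.482 zaxis [-8.e-04  7.e-04 -1.e+00] F [ 0.02 -0.14  1.11] M [0.045 0.038 0.025] M_tool [ 0.022 -0.055 -0.025] g 0.636
rows 1 shift m [-0.0002 -0.0004 -0.1086] turn [-0.0002  0.001  -0.    ] | total shift in tool [  -0.2   -0.4 -108.6] turn [-0.0002  0.001  -0.    ]
t 20.95 pos [467.4 -16.2 209.4] yaw -0.482 zaxis [-8.e-04  7.e-04 -1.e+00] F [ 0.02 -0.14  1.11] M [0.045 0.038 0.025] M_tool [ 0.022 -0.055 -0.025] g 0.636
```

View pics/wM2.png

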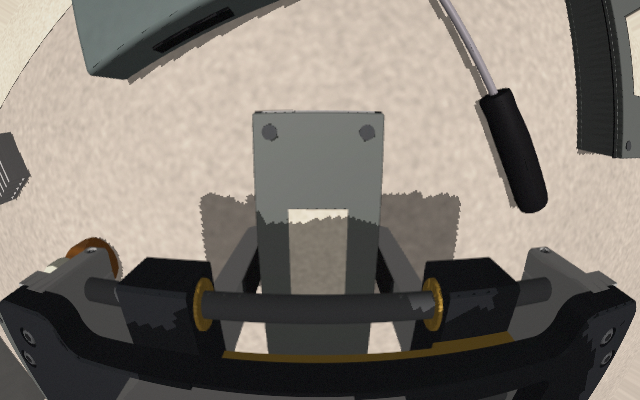

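The middle case is gripped (59.8 mm), its far edge at row 112. Lift and tip the far end down.

Call:
{"op": "carry_out", "data": {
  "commands": [0,0,0,-0.006,0,0,0,0,0,0,-0.015,0,0,0,0,0,0,-0.02,0,0,0,0,0,0,-0.02,0,0,0,0,0,0,-0.02,0,0,0,0,0,0,-0.018,0,0,0,0,0,0,-0.01,0,0,0,0,0,0,0,0,0,0,0,0,0,0,0,0,0,0,0,0,0,0,0,0]
}}

```text
time_s: 22.0
ee_pos: [466.9, -16.1, 317.0]
eef_rot: [-3.051, 0.749, 0.007]
wrist_force: [-0.4, 0.0, -4.5]
grip_width: 0.641
```

```bash
python3 avg.py 8
```

```text
t 22.35 pos [467.4 -16.2 317.8] yaw -0.4818 zaxis [-2.2e-03  9.0e-04 -1.0e+00] F [ 0.05 -0.4  -3.5 ] M [ 0.047  0.049 -0.001] M_tool [ 0.019 -0.065  0.001] g 0.637
meanF [-0.259 -0.105 -4.335] meanMtool [ 0.054 -0.026  0.014] sd [0.029 0.031 0.03 ]
```

Call:
{"op": "carry_out", "data": {
  "commands": [0,0.0126,0,0.0004,0,-0.07,0,0,0.0126,0,0.0004,0,-0.07,0,0,0.0126,0,0.0004,0,-0.07,0,0,0.0126,0,0.0004,0,-0.07,0,0,0.0126,0,0.0004,0,-0.07,0,0,0,0,0,0,0,0,0,0,0,0,0,0,0,0,0,0,0,0,0,0,0,0,0,0,0,0,0]
}}

```text
time_s: 23.3
ee_pos: [521.5, -44.4, 307.8]
eef_rot: [-2.927, 0.718, 0.518]
wrist_force: [0.4, 0.1, -3.5]
grip_width: 0.638
```

```bash
python3 avg.py 8
```

```text
t 23.65 pos [522.1 -44.7 307.5] yaw -0.4816 zaxis [-0.305   0.1594 -0.9389] F [-0.4   0.33 -3.09] M [-0.082 -0.363 -0.014] M_tool [ 0.095  0.36  -0.02 ] g 0.638
meanF [ 0.038 -0.292 -3.877] meanMtool [ 0.052  0.385 -0.022] sd [0.031 0.03  0.027]
```

Call:
{"op": "carry_out", "data": {
  "commands": [0,-0.0126,0,0.0004,0,0.07,0,0,-0.0126,0,0.0004,0,0.07,0,0,-0.0126,0,0.0004,0,0.07,0,0,-0.0126,0,0.0004,0,0.07,0,0,-0.0126,0,0.0004,0,0.07,0,0,0,0,0,0,0,0,0,0,0,0,0,0,0,0,0,0,0,0,0,0]
}}

```text
time_s: 24.5
ee_pos: [468.3, -16.6, 318.5]
eef_rot: [-3.05, 0.75, 0.004]
wrist_force: [0.3, -0.1, -3.6]
grip_width: 0.635
```

```bash
python3 avg.py 8
```

```text
t 24.85 pos [467.8 -16.4 318.3] yaw -0.4821 zaxis [-2.2e-03  9.0e-04 -1.0e+00] F [-0.11  0.07 -5.19] M [0.083 0.011 0.023] M_tool [ 0.068 -0.048 -0.023] g 0.641
meanF [ 2.58e-01 -3.00e-03 -4.01e+00] meanMtool [ 0.054 -0.015  0.007] sd [0.021 0.029 0.015]
```

Call:
{"op": "carry_out", "data": {
  "commands": [0,-0.0126,0,0.0004,0,0.07,0,0,-0.0126,0,0.0004,0,0.07,0,0,-0.0126,0,0.0004,0,0.07,0,0,-0.0126,0,0.0004,0,0.07,0,0,-0.0126,0,0.0004,0,0.07,0,0,0,0,0,0,0,0,0,0,0,0,0,0,0,0,0,0,0,0,0,0,0,0,0,0,0,0,0]
}}

```text
time_s: 25.8
ee_pos: [413.8, 12.0, 308.2]
eef_rot: [2.928, -0.72, 0.515]
wrist_force: [-0.0, -0.7, -3.8]
grip_width: 0.633
```

```bash
python3 avg.py 8;python3 -c "
from workcell import *
print(sense()['joint_positions'].round(3))"
```

```text
t 26.15 pos [412.8  12.3 307.8] yaw -0.4819 zaxis [ 0.302  -0.1582 -0.9401] F [ 0.1  -0.02 -4.07] M [ 0.205  0.357 -0.005] M_tool [ 0.014 -0.411  0.01 ] g 0.637
meanF [-0.053 -0.163 -3.947] meanMtool [ 0.032 -0.42   0.01 ] sd [0.01  0.013 0.013]
[-0.076  0.046  2.095 -0.214  0.69   2.12 ]
```

Call:
{"op": "carry_out", "data": {
  "commands": [0,0.0126,0,0.0004,0,-0.07,0,0,0.0126,0,0.0004,0,-0.07,0,0,0.0126,0,0.0004,0,-0.07,0,0,0.0126,0,0.0004,0,-0.07,0,0,0.0126,0,0.0004,0,-0.07,0,0,0,0,0,0,0,0,0,0,0,0,0,0,0,0,0,0,0,0,0,0]
}}

```text
time_s: 27.0
ee_pos: [466.6, -15.8, 318.7]
eef_rot: [3.051, -0.749, -0.003]
wrist_force: [0.1, -0.3, -4.7]
grip_width: 0.635
```

```bash
python3 avg.py 8; python3 pl.py 467.4 -16.2 209.4 -0.482 1
```

```text
t 27.35 pos [467.2 -16.  319.1] yaw -0.4815 zaxis [-1.1e-03  6.0e-04 -1.0e+00] F [-0.52 -0.76 -3.5 ] M [ 0.03   0.022 -0.03 ] M_tool [ 0.017 -0.033  0.03 ] g 0.635
meanF [-0.225 -0.103 -4.387] meanMtool [ 0.046 -0.022  0.015] sd [0.03  0.028 0.024]
t 27.4 pos [467.3 -16.  319. ] yaw -0.4815 zaxis [-1.2e-03  6.0e-04 -1.0e+00] F [ 0.05  0.09 -4.18] M [ 0.113  0.054 -0.014] M_tool [ 0.075 -0.1    0.013] g 0.636
rows 1 shift m [3.000e-04 1.000e-04 1.096e-01] turn [0.     0.0014 0.0005] | total shift in tool [3.000e-01 1.000e-01 1.096e+02] turn [0.     0.0014 0.0005]
```

The middle case shows no shift: level moment -0.026, -0.015 and -0.022. Setting it down.

Call:
{"op": "carry_out", "data": {
  "commands": [0,0,0,0.008,0,0,0,0,0,0,0.016,0,0,0,0,0,0,0.02,0,0,0,0,0,0,0.02,0,0,0,0,0,0,0.018,0,0,0,0,0,0,0.012,0,0,0,0,0,0,0.006,0,0,0,0,0,0,0.004,0,0,0,0,0,0,0.002,0,0,0,0,0,0,0,0,0,0]
}}

```text
time_s: 28.4
ee_pos: [467.5, -16.2, 213.1]
eef_rot: [-3.051, 0.749, 0.002]
wrist_force: [-0.2, -0.7, -4.4]
grip_width: 0.642
```

Call:
{"op": "carry_out", "data": {
  "commands": [0,0,0,0.0008,0,0,0,0,0,0,0.0007,0,0,0,0,0,0,0.0005,0,0,0]
}}

```text
time_s: 28.7
ee_pos: [467.4, -16.1, 211.2]
eef_rot: [-3.051, 0.749, 0.002]
wrist_force: [-0.2, 0.1, -4.4]
grip_width: 0.636
```

Call:
{"op": "carry_out", "data": {
  "commands": [0,0,0,0.0008,0,0,0,0,0,0,0.0007,0,0,0,0,0,0,0.0005,0,0,0,0,0,0,0.0005,0,0,0]
}}

```text
time_s: 29.1
ee_pos: [467.3, -16.1, 209.4]
eef_rot: [-3.051, 0.749, 0.002]
wrist_force: [-3.9, 1.2, 11.2]
grip_width: 0.636
```

Contact at +11 N. Release and rise.

Call:
{"op": "carry_out", "data": {
  "commands": [1,0,0,0,0,0,0,1,0,0,0,0,0,0,1,0,0,0,0,0,0,1,0,0,-0.01,0,0,0,1,0,0,-0.03,0,0,0,1,0,0,-0.03,0,0,0,1,0,0,-0.03,0,0,0]
}}

```text
time_s: 29.8
ee_pos: [467.4, -16.2, 310.0]
eef_rot: [-3.051, 0.749, 0.002]
wrist_force: [0.9, -0.5, -0.4]
grip_width: 0.999
```

```bash
python3 look.py wM7; python3 pl.py 483 -283 310 -0.39 8
```

```text
t 29.8 pos [467.4 -16.2 310. ] yaw -0.4818 zaxis [-1.4e-03  7.0e-04 -1.0e+00] F [ 0.88 -0.51 -0.36] M [ 0.046 -0.042 -0.006] M_tool [0.06  0.016 0.005] g 0.999
t 29.85 pos [469.1 -16.4 314.7] yaw -0.4816 zaxis [ 0.008  -0.0011 -1.    ] F [ 1.66 -0.17  2.53] M [ 0.095 -0.021  0.051] M_tool [ 0.095 -0.025 -0.051] g 1.001
rows 8 shift m [0.0158 0.0294 0.0006] turn [-0.0003 -0.001  -0.0115] | total shift in tool [135.8 229.8   5.1] turn [-0.0024 -0.0077 -0.0916]
```

View pics/wM7.png

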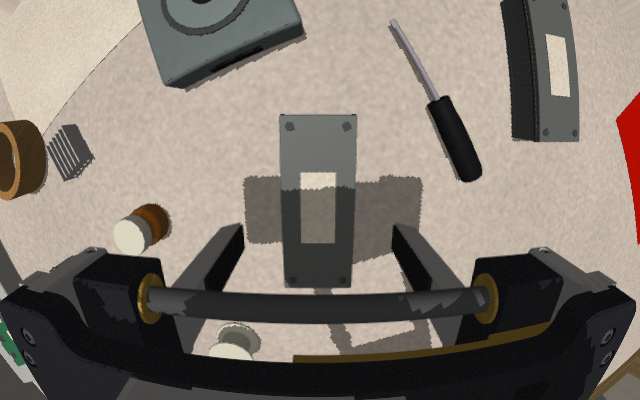

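The middle case is upright in place, far edge at row 114, and the screwdriver (455,140) has not moved. To the right case.

Call:
{"op": "carry_out", "data": {
  "commands": [1,0.016,0.0295,0,0,0,-0.0115,1,0.016,0.0295,0,0,0,-0.0115,1,0.016,0.0295,0,0,0,-0.0115,1,0.016,0.0295,0,0,0,-0.0115,1,0.016,0.0295,0,0,0,-0.0115,1,0.016,0.0295,0,0,0,-0.0115,1,0.016,0.0295,0,0,0,-0.0115,1,0.016,0.0295,0,0,0,-0.0115,1,0,0,0,0,0,0,1,0,0,0,0,0,0]
}}

```text
time_s: 30.85
ee_pos: [482.1, -284.5, 308.2]
eef_rot: [-3.08, 0.611, 0.003]
wrist_force: [-0.6, 0.1, -0.1]
grip_width: 1.0
```

```bash
python3 look.py wR1
```

```text
t 30.85 pos [ 482.1 -284.5  308.2] yaw -0.3914 zaxis [-0.002   0.0016 -1.    ] F [-0.58  0.07 -0.1 ] M [0.101 0.03  0.011] M_tool [ 0.082 -0.066 -0.011] g 1.0
```

View pics/wR1.png

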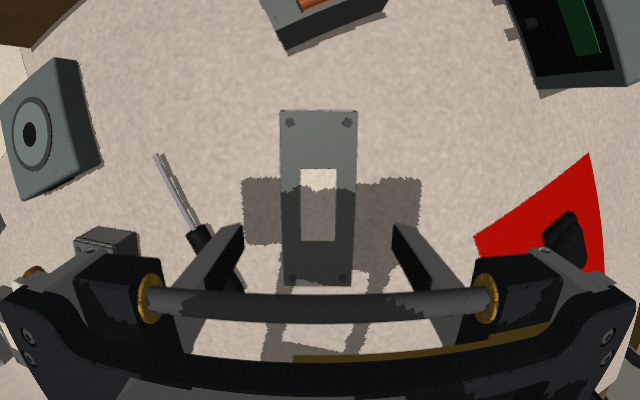

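The right case has its far corners at (280,111) and (358,110), near corners at (284,284) and (351,286), label (300,168)–(336,241).

```bash
python3 - <<'E'
from h import *
b=load("wR1.npy"); t=load("top0.npy")
face(b,[(280,110.5),(358,110),(351,286),(284,284)])
W=np.array([plane(*wray(b,*q),50) for q in [(300,168.5),(337,168.5),(336,241),(300,240.5)]]);print("label",W.mean(0))
print("label tri w/ top",tri(wray(b,318.2,204.5),ray(t,424.47,195.9)))
E
python3 pl.py 484 -283.5 209 -0.39 8
```

```text
corners [[566.1, -286.8], [543.7, -342.2], [404.5, -283.6], [429.2, -229.2]] c [ 485.9 -285.5   50. ] len 149.8 wid 59.7 yaw -0.399 yaw(w) -0.405
label [ 484.84129305 -285.02382348   50.        ]
label tri w/ top (array([ 483.79798822, -284.79501487,   42.69539565]), np.float64(0.4630535855719812))
t 30.9 pos [ 482.  -283.6  308.1] yaw -0.3903 zaxis [-0.0023  0.0019 -1.    ] F [-0.01  0.32  0.05] M [ 0.108 -0.017  0.026] M_tool [ 0.107 -0.025 -0.027] g 0.999
rows 8 shift m [ 0.0002 -0.0001  0.0124] turn [-0.0001  0.0004 -0.    ] | total shift in tool [ 2.1 -0.8 99.1] turn [-0.0009  0.0028 -0.0003]
```

Call:
{"op": "carry_out", "data": {
  "commands": [1,0.002,0.0001,0.006,0,0,0.005,1,0.0013,0,0.01,0,0,0.005,1,0,0,0.018,0,0,0,1,0,0,0.018,0,0,0,1,0,0,0.018,0,0,0,1,0,0,0.015,0,0,0,1,0,0,0.009,0,0,0,1,0,0,0.005,0,0,0,1,0,0,0,0,0,0]
}}

```text
time_s: 31.8
ee_pos: [485.1, -285.0, 208.6]
eef_rot: [-3.078, 0.623, 0.004]
wrist_force: [-0.1, 0.8, -0.5]
grip_width: 1.0
```

```bash
python3 pl.py 485 -285 209 -0.40 1
```

```text
t 31.8 pos [ 485.1 -285.   208.6] yaw -0.3993 zaxis [-0.0026  0.0015 -1.    ] F [-0.08  0.78 -0.48] M [0.084 0.035 0.041] M_tool [ 0.064 -0.065 -0.041] g 1.0
rows 1 shift m [-0.0001  0.0001 -0.0004] turn [-0.0004  0.003   0.0007] | total shift in tool [-0.1  0.1 -0.4] turn [-0.0004  0.003   0.0007]
```

Call:
{"op": "carry_out", "data": {
  "commands": [0,0,0,0,0,0,0,0,0,0,0,0,0,0,0,0,0,0,0,0,0,0,0,0,0,0,0,0,0,0,0,0,0,0,0]
}}

```text
time_s: 32.3
ee_pos: [485.2, -285.5, 209.5]
eef_rot: [-3.079, 0.624, 0.002]
wrist_force: [-0.0, -0.3, 1.4]
grip_width: 0.64
```

```bash
python3 pl.py 485 -285 318 -0.4 1; python3 look.py wR2
```

```text
t 32.3 pos [ 485.2 -285.5  209.5] yaw -0.3997 zaxis [-1.2e-03  3.0e-04 -1.0e+00] F [-0.05 -0.25  1.41] M [-0.005  0.002  0.036] M_tool [-0.006  0.    -0.036] g 0.64
rows 1 shift m [-0.0005 -0.0004 -0.1085] turn [0.0002 0.0012 0.0003] | total shift in tool [  -0.5   -0.4 -108.5] turn [0.0002 0.0012 0.0003]
t 32.3 pos [ 485.2 -285.5  209.5] yaw -0.3997 zaxis [-1.2e-03  3.0e-04 -1.0e+00] F [-0.05 -0.25  1.41] M [-0.005  0.002  0.036] M_tool [-0.006  0.    -0.036] g 0.64
```

View pics/wR2.png

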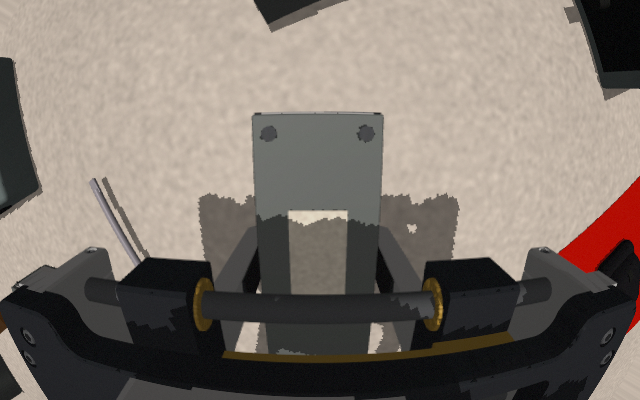

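The right case is gripped, far edge at row 113. Lift and rock it.

Call:
{"op": "carry_out", "data": {
  "commands": [0,0,0,-0.006,0,0,0,0,0,0,-0.015,0,0,0,0,0,0,-0.02,0,0,0,0,0,0,-0.02,0,0,0,0,0,0,-0.02,0,0,0,0,0,0,-0.018,0,0,0,0,0,0,-0.01,0,0,0,0,0,0,0,0,0,0,0,0,0,0,0,0,0,0]
}}

```text
schema error: expected a multiple of 7 numbers
```

Call:
{"op": "carry_out", "data": {
  "commands": [0,0.0126,0,0.0004,0,-0.07,0,0,0.0126,0,0.0004,0,-0.07,0,0,0.0126,0,0.0004,0,-0.07,0,0,0.0126,0,0.0004,0,-0.07,0,0,0.0126,0,0.0004,0,-0.07,0,0,0,0,0,0,0,0,0,0,0,0,0,0,0,0,0,0,0,0,0,0,0,0,0,0,0,0,0]
}}

```text
time_s: 33.25
ee_pos: [542.0, -309.4, 198.0]
eef_rot: [-2.966, 0.601, 0.526]
wrist_force: [0.0, -0.1, -3.8]
grip_width: 0.639
```

```bash
python3 avg.py 6
```

```text
t 33.5 pos [ 542.  -309.5  198.3] yaw -0.3998 zaxis [-0.3171  0.1341 -0.9389] F [ 0.31 -0.02 -3.04] M [-0.048 -0.288  0.038] M_tool [ 0.051  0.284 -0.059] g 0.636
meanF [-0.308 -0.277 -3.346] meanMtool [ 0.047  0.319 -0.027] sd [0.024 0.038 0.023]
```

Call:
{"op": "carry_out", "data": {
  "commands": [0,-0.0126,0,0.0004,0,0.07,0,0,-0.0126,0,0.0004,0,0.07,0,0,-0.0126,0,0.0004,0,0.07,0,0,-0.0126,0,0.0004,0,0.07,0,0,-0.0126,0,0.0004,0,0.07,0,0,0,0,0,0,0,0,0,0,0,0,0,0,0,0,0,0,0,0,0,0]
}}

```text
time_s: 34.35
ee_pos: [485.4, -285.4, 209.9]
eef_rot: [-3.078, 0.624, 0.005]
wrist_force: [-0.1, 1.8, 3.0]
grip_width: 0.638
```

```bash
python3 avg.py 8
```

```text
t 34.7 pos [ 485.5 -285.5  209.3] yaw -0.3998 zaxis [-0.0019  0.0012 -1.    ] F [0.26 1.27 4.45] M [ 0.489  0.422 -0.208] M_tool [ 0.287 -0.58   0.208] g 0.639
meanF [0.07  1.694 3.785] meanMtool [ 0.267 -0.678  0.097] sd [0.03  0.048 0.045]
```

Call:
{"op": "carry_out", "data": {
  "commands": [0,-0.0126,0,0.0004,0,0.07,0,0,-0.0126,0,0.0004,0,0.07,0,0,-0.0126,0,0.0004,0,0.07,0,0,-0.0126,0,0.0004,0,0.07,0,0,-0.0126,0,0.0004,0,0.07,0,0,0,0,0,0,0,0,0,0,0,0,0,0,0,0,0,0,0,0,0,0,0,0,0,0,0,0,0]
}}

```text
time_s: 35.65
ee_pos: [428.8, -262.2, 199.2]
eef_rot: [2.966, -0.599, 0.523]
wrist_force: [-0.2, -3.0, 4.4]
grip_width: 0.639
```

```bash
python3 avg.py 6;python3 -c "
from workcell import *
print(sense()['joint_positions'].round(3))"
```

```text
t 35.9 pos [ 428.7 -262.1  199.2] yaw -0.3988 zaxis [ 0.3152 -0.1344 -0.9394] F [-1.25 -4.18  4.07] M [-0.546  0.553  0.012] M_tool [-0.67  -0.297 -0.258] g 0.635
meanF [-1.061 -3.231  4.618] meanMtool [-0.563 -0.427 -0.206] sd [0.066 0.098 0.038]
[-0.73   0.321  2.097  0.282  0.405  0.998]
```

Call:
{"op": "carry_out", "data": {
  "commands": [0,0.0126,0,0.0004,0,-0.07,0,0,0.0126,0,0.0004,0,-0.07,0,0,0.0126,0,0.0004,0,-0.07,0,0,0.0126,0,0.0004,0,-0.07,0,0,0.0126,0,0.0004,0,-0.07,0,0,0,0,0,0,0,0,0,0,0,0,0,0,0,0,0,0,0,0,0,0]
}}

```text
time_s: 36.75
ee_pos: [484.8, -284.8, 209.3]
eef_rot: [-3.077, 0.624, 0.003]
wrist_force: [0.4, -1.0, -0.7]
grip_width: 0.638
```

```bash
python3 avg.py 8; python3 pl.py 485.2 -285.5 209.5 -0.4 1
```

```text
t 37.1 pos [ 484.4 -285.   209.5] yaw -0.4 zaxis [-0.0035  0.0021 -1.    ] F [ 1.19 -0.39 -3.99] M [0.044 0.034 0.002] M_tool [ 0.027 -0.049 -0.002] g 0.637
meanF [ 0.725 -0.156 -2.488] meanMtool [ 0.098  0.142 -0.026] sd [0.032 0.129 0.026]
t 37.15 pos [ 484.5 -285.1  209.6] yaw -0.4 zaxis [-0.0033  0.0018 -1.    ] F [-0.76  0.16 -3.38] M [-0.008 -0.003  0.008] M_tool [-0.006  0.006 -0.008] g 0.636
rows 1 shift m [0.0008 0.0001 0.    ] turn [-0.0004  0.0037  0.    ] | total shift in tool [0.8 0.1 0. ] turn [-0.0004  0.0037  0.    ]
```

My lift call was refused by a miscount, and since the calls were batched, the rock ran at bench height. That is my mistake. The forces stayed under 7 N, but the case may have shifted in the grip, so I look before going on.

```bash
python3 look.py wR3; python3 -c "
from workcell import *
import cv2
im=camera('side')['img'][90:240,280:480,::-1]
cv2.imwrite('pics/sR3.png',cv2.resize(im,None,fx=3.5,fy=3.5,interpolation=cv2.INTER_CUBIC))"
```

```text
t 37.15 pos [ 484.5 -285.1  209.6] yaw -0.4 zaxis [-0.0033  0.0018 -1.    ] F [-0.76  0.16 -3.38] M [-0.008 -0.003  0.008] M_tool [-0.006  0.006 -0.008] g 0.636
```

View pics/wR3.png

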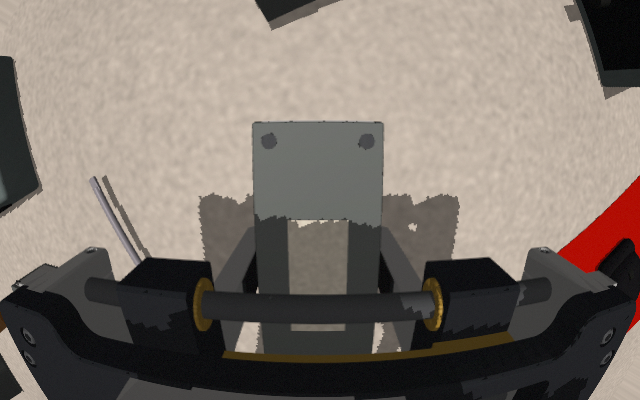

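View pics/sR3.png

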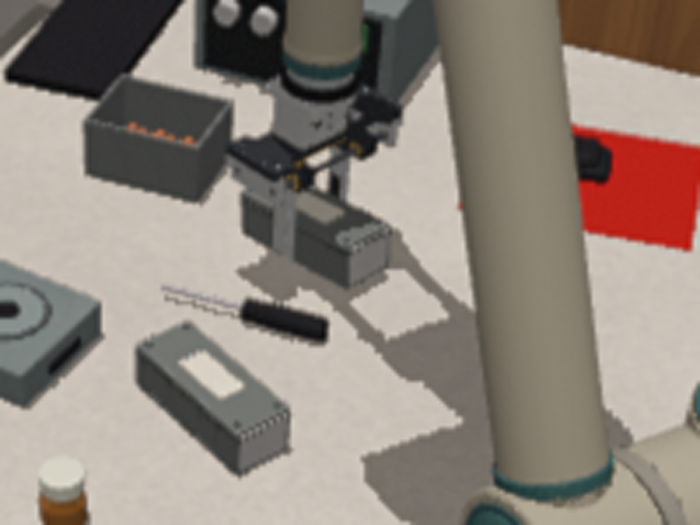

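The case has shifted in the jaws: its far edge went from row 113 to 122 and the whole weight hangs (Fz -3.4 N). I lower it by contact so it rests flat, release, and regrasp.

Call:
{"op": "carry_out", "data": {
  "commands": [0,0,0,0.001,0,0,0,0,0,0,0.001,0,0,0,0,0,0,0,0,0,0]
}}

```text
time_s: 37.55
ee_pos: [484.8, -285.3, 208.9]
eef_rot: [-3.079, 0.624, 0.004]
wrist_force: [-3.0, 1.3, 3.9]
grip_width: 0.635
```

Call:
{"op": "carry_out", "data": {
  "commands": [0,0,0,0.0006,0,0,0,0,0,0,0.0004,0,0,0]
}}

```text
time_s: 37.75
ee_pos: [484.6, -285.2, 208.1]
eef_rot: [-3.079, 0.623, 0.004]
wrist_force: [-4.3, 2.2, 8.3]
grip_width: 0.637
```

```bash
python3 pl.py 485 -285 208 -0.4 1
```

```text
t 37.75 pos [ 484.6 -285.2  208.1] yaw -0.3996 zaxis [-0.0027  0.001  -1.    ] F [-4.33  2.16  8.33] M [0.17  0.297 0.011] M_tool [ 0.041 -0.34  -0.012] g 0.637
rows 1 shift m [ 0.0003 -0.0003  0.0001] turn [0.0002 0.0028 0.0004] | total shift in tool [ 0.3 -0.3  0.1] turn [0.0002 0.0028 0.0004]
```

Call:
{"op": "carry_out", "data": {
  "commands": [0,0.0018,0,0,0,-0.01,0,0,0,0,0,0,0,0]
}}

```text
time_s: 37.95
ee_pos: [486.3, -285.9, 208.2]
eef_rot: [-3.077, 0.623, 0.02]
wrist_force: [-5.6, 2.0, 7.9]
grip_width: 0.636
```

```bash
python3 pl.py 485 -285 208 -0.4 1
```

```text
t 37.95 pos [ 486.3 -285.9  208.2] yaw -0.3995 zaxis [-0.012   0.0049 -0.9999] F [-5.58  2.04  7.93] M [ 0.209  0.213 -0.028] M_tool [ 0.11  -0.277  0.027] g 0.636
rows 1 shift m [-0.0016 -0.0003  0.0002] turn [0.0002 0.013  0.0005] | total shift in tool [-1.6 -0.3  0.2] turn [0.0002 0.013  0.0005]
```

Call:
{"op": "carry_out", "data": {
  "commands": [0,0.0018,0,0,0,-0.01,0,0,0.0018,0,0,0,-0.01,0]
}}

```text
time_s: 38.15
ee_pos: [489.6, -287.3, 208.2]
eef_rot: [-3.073, 0.622, 0.05]
wrist_force: [-4.9, 2.4, 7.8]
grip_width: 0.635
```

```bash
python3 avg.py 2; python3 -c "
from workcell import *
import cv2
im=camera('side')['img'][120:200,320:420,::-1]
cv2.imwrite('pics/sR4.png',cv2.resize(im,None,fx=7,fy=7,interpolation=cv2.INTER_CUBIC))"
```

```text
t 38.2 pos [ 489.8 -287.4  208.2] yaw -0.3996 zaxis [-0.0308  0.0128 -0.9994] F [-5.4   2.22  8.33] M [0.281 0.346 0.079] M_tool [ 0.121 -0.428 -0.083] g 0.636
meanF [-5.136  2.296  8.044] meanMtool [ 0.109 -0.379 -0.053] sd [0.012 0.049 0.03 ]
```

View pics/sR4.png

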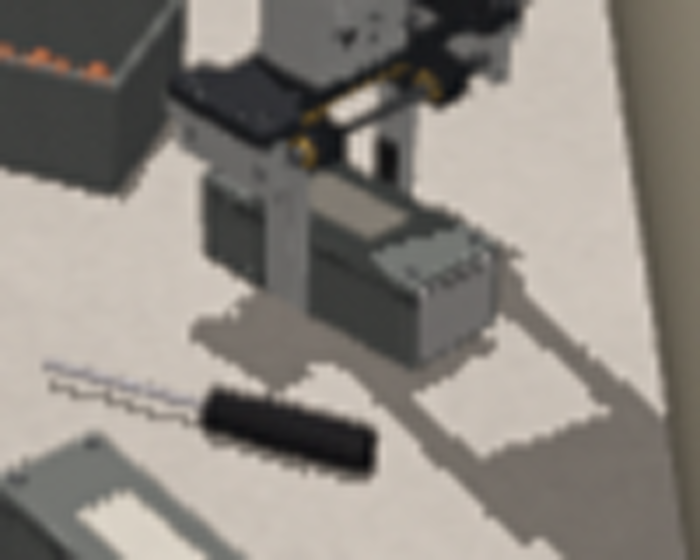

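```bash
python3 - <<'E'
from h import *
s=load("side0.npy")
f=lambda x,y:(320+x/7-0.5,120+y/7-.5)
n=plane(*ray(s,*f(415,368)),0);o,d=ray(s,*f(205,255))
for z in (0,5,10,15,20,30):
    p=plane(o,d,z);v=p-n; print(z,np.linalg.norm(v).round(1),np.arctan2(v[1],v[0]).round(3),n.round(1))
o,d=ray(s,*f(203,178))
for z in (50,55,60,65,70): print(z,plane(o,d,z).round(1))
E
```

```text
0 136.5 -0.289 [ 425.9 -246.1    0. ]
5 132.4 -0.249 [ 425.9 -246.1    0. ]
10 128.7 -0.207 [ 425.9 -246.1    0. ]
15 125.5 -0.162 [ 425.9 -246.1    0. ]
20 122.7 -0.114 [ 425.9 -246.1    0. ]
30 118.9 -0.01 [ 425.9 -246.1    0. ]
50 [ 558.  -281.1   50. ]
55 [ 555.2 -274.5   55. ]
60 [ 552.5 -267.9   60. ]
65 [ 549.7 -261.3   65. ]
70 [ 546.9 -254.8   70. ]
```

The side crop puts the far top corner at z≈50 and the near edge on the bench, so the case is lying essentially flat. Release, level the tool, rise a little and look.

Call:
{"op": "carry_out", "data": {
  "commands": [1,0,0,0,0,0,0,1,0,0,0,0,0,0,1,0,0,0,0,0,0,1,-0.0055,0,-0.01,0,0.03,0,1,0,0,-0.03,0,0,0,1,0,0,-0.03,0,0,0,1,0,0,-0.015,0,0,0,1,0,0,0,0,0,0]
}}

```text
time_s: 39.1
ee_pos: [485.9, -285.9, 295.2]
eef_rot: [3.077, -0.623, 0.007]
wrist_force: [-0.1, -0.8, 0.6]
grip_width: 0.997
```

```bash
python3 look.py wR4
```

```text
t 39.1 pos [ 485.9 -285.9  295.2] yaw -0.3998 zaxis [ 0.0041 -0.0033 -1.    ] F [-0.05 -0.77  0.62] M [ 0.074  0.048 -0.012] M_tool [ 0.049 -0.073  0.012] g 0.997
```

View pics/wR4.png

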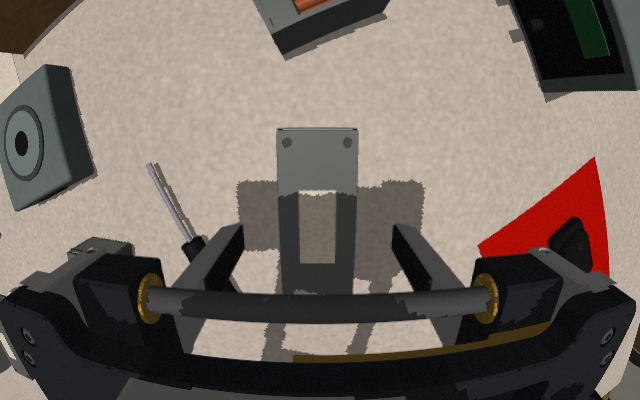

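The right case is flat. Its far corners are at (277,128) and (358,128), label (299,190)–(336,264), so it sits a few mm nearer than before.

```bash
python3 - <<'E'
from h import *
b=load("wR4.npy")
W=np.array([plane(*wray(b,*q),50) for q in [(299,190.5),(336.5,190.5),(335.5,264),(299,263.5)]]);c=W.mean(0);k=W[0]+W[1]-W[2]-W[3];print("label",c,np.arctan2(k[1],k[0]))
F=np.array([plane(*wray(b,*q),50) for q in [(277,128.5),(358,128.5)]]);m=F.mean(0);print("from far edge",m-75*np.array([np.cos(.4),-np.sin(.4),0]),np.linalg.norm(F[0]-F[1]))
E
python3 pl.py 475 -281 209 -0.4 8
```

```text
label [ 476.78683691 -281.39625692   50.        ] -0.40581145873044033
from far edge [ 478.65108491 -282.14851657   50.        ] 59.08457995212789
t 39.15 pos [ 485.4 -285.6  293.5] yaw -0.3998 zaxis [ 0.0013 -0.0013 -1.    ] F [ 0.11 -0.02 -0.02] M [ 0.071  0.016 -0.022] M_tool [ 0.059 -0.043  0.022] g 1.001
rows 8 shift m [-0.0014 -0.      0.0106] turn [ 0.0001 -0.0002  0.    ] | total shift in tool [-11.5  -0.2  84.4] turn [ 0.0007 -0.0017  0.0002]
```

Call:
{"op": "carry_out", "data": {
  "commands": [1,-0.0044,-0.0002,0.006,0,0,0,1,-0.0044,-0.0002,0.014,0,0,0,1,0,0,0.02,0,0,0,1,0,0,0.02,0,0,0,1,0,0,0.015,0,0,0,1,0,0,0.009,0,0,0,1,0,0,0,0,0,0]
}}

```text
time_s: 39.85
ee_pos: [476.4, -281.0, 205.8]
eef_rot: [-3.076, 0.623, 0.01]
wrist_force: [-0.3, 0.5, -0.5]
grip_width: 1.002
```

Call:
{"op": "carry_out", "data": {
  "commands": [0,0,0,0,0,0,0,0,0,0,0,0,0,0,0,0,0,0,0,0,0,0,0,0,0,0,0,0,0,0,0,0,0,0,0]
}}

```text
time_s: 40.35
ee_pos: [477.5, -281.9, 208.6]
eef_rot: [3.079, -0.624, -0.001]
wrist_force: [-0.2, -0.8, 2.4]
grip_width: 0.636
```

Gripped. Lift (9 rows).

Call:
{"op": "carry_out", "data": {
  "commands": [0,0,0,-0.006,0,0,0,0,0,0,-0.016,0,0,0,0,0,0,-0.024,0,0,0,0,0,0,-0.024,0,0,0,0,0,0,-0.024,0,0,0,0,0,0,-0.012,0,0,0,0,0,0,0,0,0,0]
}}

```text
time_s: 41.05
ee_pos: [477.9, -282.0, 315.7]
eef_rot: [3.078, -0.624, 0.002]
wrist_force: [0.8, -0.3, -3.2]
grip_width: 0.634
```

Call:
{"op": "carry_out", "data": {
  "commands": [0,0.0126,0,0.0004,0,-0.07,0,0,0.0126,0,0.0004,0,-0.07,0,0,0.0126,0,0.0004,0,-0.07,0,0,0.0126,0,0.0004,0,-0.07,0,0,0.0126,0,0.0004,0,-0.07,0,0,0,0,0,0,0,0,0,0,0,0,0,0,0,0,0,0,0,0,0,0,0,0,0,0,0,0,0]
}}

```text
time_s: 41.95
ee_pos: [533.8, -305.5, 303.7]
eef_rot: [-2.966, 0.601, 0.526]
wrist_force: [0.6, 0.3, -3.6]
grip_width: 0.634
```

```bash
python3 avg.py 5
```

```text
t 42.15 pos [ 534.1 -305.7  303.9] yaw -0.3999 zaxis [-0.3165  0.1337 -0.9391] F [ 0.42  0.18 -3.04] M [-0.125 -0.311 -0.003] M_tool [0.006 0.335 0.001] g 0.639
meanF [ 0.169  0.09  -3.188] meanMtool [ 0.039  0.319 -0.004] sd [0.026 0.027 0.024]
```

Call:
{"op": "carry_out", "data": {
  "commands": [0,-0.0126,0,0.0004,0,0.07,0,0,-0.0126,0,0.0004,0,0.07,0,0,-0.0126,0,0.0004,0,0.07,0,0,-0.0126,0,0.0004,0,0.07,0,0,-0.0126,0,0.0004,0,0.07,0,0,0,0,0,0,0,0,0,0,0,0,0,0,0]
}}

```text
time_s: 42.9
ee_pos: [477.4, -281.8, 315.0]
eef_rot: [-3.079, 0.624, 0.004]
wrist_force: [-0.3, 0.0, -3.2]
grip_width: 0.637
```

```bash
python3 avg.py 6
```

```text
t 43.15 pos [ 478.4 -282.2  314.2] yaw -0.3995 zaxis [-0.0022  0.0011 -1.    ] F [ 0.08  1.32 -3.27] M [ 0.047  0.029 -0.046] M_tool [ 0.032 -0.045  0.046] g 0.636
meanF [ 0.114  0.038 -3.235] meanMtool [ 0.051 -0.012  0.015] sd [0.028 0.023 0.027]
```

Call:
{"op": "carry_out", "data": {
  "commands": [0,-0.0126,0,0.0004,0,0.07,0,0,-0.0126,0,0.0004,0,0.07,0,0,-0.0126,0,0.0004,0,0.07,0,0,-0.0126,0,0.0004,0,0.07,0,0,-0.0126,0,0.0004,0,0.07,0,0,0,0,0,0,0,0,0,0,0,0,0,0,0,0,0,0,0,0,0,0,0,0,0,0,0,0,0]
}}

```text
time_s: 44.1
ee_pos: [421.7, -258.4, 304.2]
eef_rot: [2.968, -0.6, 0.522]
wrist_force: [-0.2, -0.1, -2.0]
grip_width: 0.632
```

```bash
python3 avg.py 5
```

```text
t 44.3 pos [ 421.1 -257.9  303.9] yaw -0.3995 zaxis [ 0.3141 -0.1325 -0.9401] F [ 0.24  0.47 -4.24] M [ 0.205  0.372 -0.02 ] M_tool [ 0.035 -0.423  0.034] g 0.636
meanF [-0.102 -0.066 -3.201] meanMtool [ 0.032 -0.374  0.012] sd [0.029 0.034 0.03 ]
```

Call:
{"op": "carry_out", "data": {
  "commands": [0,0.0126,0,0.0004,0,-0.07,0,0,0.0126,0,0.0004,0,-0.07,0,0,0.0126,0,0.0004,0,-0.07,0,0,0.0126,0,0.0004,0,-0.07,0,0,0.0126,0,0.0004,0,-0.07,0,0,0,0,0,0,0,0,0,0,0,0,0,0,0]
}}

```text
time_s: 45.05
ee_pos: [477.7, -281.8, 314.5]
eef_rot: [-3.079, 0.623, 0.001]
wrist_force: [-0.1, -0.4, -3.0]
grip_width: 0.641
```

```bash
python3 avg.py 6; python3 pl.py 477.5 -281.9 208.6 -0.4 1
```

```text
t 45.3 pos [ 476.8 -281.4  315.1] yaw -0.4001 zaxis [-1.2e-03  6.0e-04 -1.0e+00] F [ 0.02  0.16 -2.95] M [0.032 0.041 0.001] M_tool [ 0.013 -0.05  -0.001] g 0.64
meanF [-0.168  0.054 -3.175] meanMtool [ 0.039 -0.043 -0.004] sd [0.047 0.051 0.023]
t 45.35 pos [ 476.9 -281.5  315.2] yaw -0.4001 zaxis [-1.1e-03  5.0e-04 -1.0e+00] F [ 0.31 -0.4  -4.63] M [ 0.043 -0.036 -0.003] M_tool [0.053 0.016 0.003] g 0.638
rows 1 shift m [8.000e-04 1.000e-04 1.066e-01] turn [-0.      0.0012 -0.0001] | total shift in tool [8.000e-01 1.000e-01 1.066e+02] turn [-0.      0.0012 -0.0001]
```

The right case goes from -0.012 to -0.043, within noise and of the wrong sign. The left case went from -0.05 to +0.06 twice, so it is the faulty one. Setting the right case down.

Call:
{"op": "carry_out", "data": {
  "commands": [0,0,0,0.01,0,0,0,0,0,0,0.02,0,0,0,0,0,0,0.024,0,0,0,0,0,0,0.022,0,0,0,0,0,0,0.014,0,0,0,0,0,0,0.008,0,0,0,0,0,0,0.004,0,0,0,0,0,0,0.001,0,0,0,0,0,0,0,0,0,0]
}}

```text
time_s: 46.25
ee_pos: [477.6, -281.9, 212.4]
eef_rot: [3.079, -0.624, -0.001]
wrist_force: [1.1, 1.2, -3.0]
grip_width: 0.634
```

Call:
{"op": "carry_out", "data": {
  "commands": [0,0,0,0.001,0,0,0,0,0,0,0.0008,0,0,0,0,0,0,0.0006,0,0,0]
}}

```text
time_s: 46.55
ee_pos: [477.5, -281.8, 209.9]
eef_rot: [-3.079, 0.624, 0.002]
wrist_force: [0.6, -0.9, -3.3]
grip_width: 0.638
```

Call:
{"op": "carry_out", "data": {
  "commands": [0,0,0,0.0007,0,0,0,0,0,0,0.0006,0,0,0,0,0,0,0.0005,0,0,0]
}}

```text
time_s: 46.85
ee_pos: [477.4, -281.7, 208.6]
eef_rot: [-3.079, 0.624, 0.002]
wrist_force: [-2.3, 1.3, 7.7]
grip_width: 0.641
```

Contact at +7.7 N. Release and rise.

Call:
{"op": "carry_out", "data": {
  "commands": [1,0,0,0,0,0,0,1,0,0,0,0,0,0,1,0,0,0,0,0,0,1,0,0,-0.01,0,0,0,1,0,0,-0.03,0,0,0,1,0,0,-0.03,0,0,0,1,0,0,-0.035,0,0,0]
}}

```text
time_s: 47.55
ee_pos: [477.3, -281.6, 313.8]
eef_rot: [-3.078, 0.624, 0.004]
wrist_force: [0.4, 0.5, -0.1]
grip_width: 1.0
```

```bash
python3 look.py wR7; python3 pl.py 464 316.5 315 -0.389 16
```

```text
t 47.55 pos [ 477.3 -281.6  313.8] yaw -0.3998 zaxis [-0.0025  0.0014 -1.    ] F [ 0.38  0.45 -0.13] M [ 0.076 -0.006 -0.016] M_tool [ 0.072 -0.024  0.016] g 1.0
t 47.6 pos [ 479.  -282.8  320.2] yaw -0.3997 zaxis [ 0.007  -0.0059 -1.    ] F [ 1.6  -1.27  2.84] M [-0.004 -0.157 -0.047] M_tool [0.057 0.146 0.048] g 1.004
rows 16 shift m [-0.0153 -0.0342  0.0002] turn [ 0.0002 -0.0005 -0.0007] | total shift in tool [-247.  -546.2    1.6] turn [ 0.0027 -0.0087 -0.0107]
```

View pics/wR7.png

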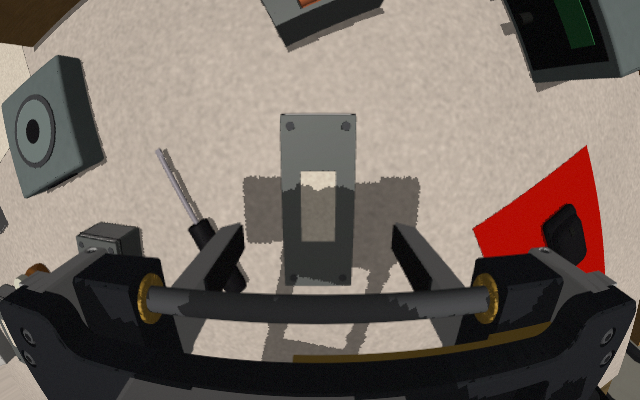

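The right case is upright, screwdriver still in place. Going back to the left case.

Call:
{"op": "carry_out", "data": {
  "commands": [1,-0.0173,-0.039,0,0,0,0,1,-0.0173,-0.039,0,0,0,0,1,-0.0173,-0.039,0,0,0,0,1,-0.0173,-0.039,0,0,0,0,1,-0.0173,-0.039,0,0,0,0,1,-0.0173,-0.039,0,0,0,0,1,-0.0173,-0.039,0,0,0,0,1,-0.0173,-0.039,0,0,0,0,1,-0.0173,-0.039,0,0,0,0,1,-0.0173,-0.039,0,0,0,0]
}}

```text
time_s: 48.6
ee_pos: [469.7, 146.5, 313.8]
eef_rot: [-3.078, 0.624, 0.0]
wrist_force: [0.9, -0.2, -0.5]
grip_width: 0.997
```

Call:
{"op": "carry_out", "data": {
  "commands": [1,-0.0173,-0.039,0,0,0,0,1,-0.0173,-0.039,0,0,0,0,1,-0.0173,-0.039,0,0,0,-0.006,1,-0.0173,-0.039,0,0,0,-0.005,1,0,0,0,0,0,0,1,0,0,0,0,0,0]
}}

```text
time_s: 49.2
ee_pos: [466.4, 316.1, 313.3]
eef_rot: [3.083, -0.603, -0.002]
wrist_force: [1.0, -0.3, 0.1]
grip_width: 0.998
```

```bash
python3 look.py wL8; python3 pl.py 466.5 316.6 209.5 -0.389 1; python3 - <<'E'
from h import *
E
```

```text
t 49.2 pos [466.4 316.1 313.3] yaw -0.3866 zaxis [-1.5e-03  2.0e-04 -1.0e+00] F [ 0.96 -0.3   0.05] M [ 0.065 -0.007 -0.016] M_tool [ 0.063 -0.018  0.016] g 0.998
t 49.25 pos [466.5 315.1 313.2] yaw -0.388 zaxis [-1.9e-03 -1.0e-04 -1.0e+00] F [-0.46  0.4  -0.04] M [ 0.029  0.026 -0.055] M_tool [ 0.017 -0.035  0.055] g 1.0
rows 1 shift m [-0.0004 -0.0015  0.1037] turn [0.0008 0.0017 0.001 ] | total shift in tool [ -0.4  -1.5 103.7] turn [0.0008 0.0017 0.001 ]
```

View pics/wL8.png

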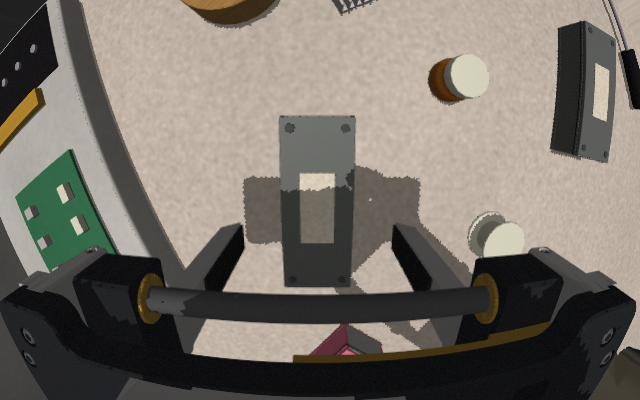

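The left case sits centred between the fingers (far edge row 116, columns 279–355), the same view as when I left it. Descend and grip.

Call:
{"op": "carry_out", "data": {
  "commands": [1,0,-0.0005,0.012,0,0,0,1,0,-0.0005,0.02,0,0,0,1,0,0,0.024,0,0,0,1,0,0,0.022,0,0,0,1,0,0,0.016,0,0,0,1,0,0,0.009,0,0,0,1,0,0,0,0,0,0,1,0,0,0,0,0,0]
}}

```text
time_s: 50.05
ee_pos: [467.3, 315.9, 210.4]
eef_rot: [-3.082, 0.608, 0.002]
wrist_force: [0.4, -0.4, -0.9]
grip_width: 1.0
```

Call:
{"op": "carry_out", "data": {
  "commands": [0,0,0,0,0,0,0,0,0,0,0,0,0,0,0,0,0,0,0,0,0,0,0,0,0,0,0,0,0,0,0,0,0,0,0]
}}

```text
time_s: 50.55
ee_pos: [466.9, 316.4, 210.4]
eef_rot: [-3.082, 0.606, 0.002]
wrist_force: [0.9, -0.7, 0.8]
grip_width: 0.636
```

Call:
{"op": "carry_out", "data": {
  "commands": [0,0,0,-0.006,0,0,0,0,0,0,-0.016,0,0,0,0,0,0,-0.026,0,0,0,0,0,0,-0.03,0,0,0,0,0,0,-0.03,0,0,0,0,0,0,-0.025,0,0,0,0,0,0,-0.012,0,0,0,0,0,0,0,0,0,0]
}}

```text
time_s: 51.35
ee_pos: [467.3, 316.4, 356.3]
eef_rot: [-3.081, 0.606, -0.0]
wrist_force: [-0.7, 0.3, -5.0]
grip_width: 0.635
```

```bash
python3 avg.py 3; python3 pl.py 678.2 -18.8 355 -0.389 12; python3 - <<'E'
from h import *
for n in ("wL6","wR7"):
    c=load(n+".npy"); im=c["img"]; a=im[0:90,545:640] if n=="wL6" else im[60:200,0:110]
    cv2.imwrite(f"pics/win_{n}.png",cv2.resize(a,None,fx=5,fy=5,interpolation=cv2.INTER_CUBIC)[:,:,::-1])
print([plane(*wray(load("wL6.npy"),605,28),45),plane(*wray(load("wR7.npy"),33,131),45)], tri(wray(load("wL6.npy"),605,28),wray(load("wR7.npy"),33,131)))
E
```

```text
t 51.45 pos [466.6 316.1 353.8] yaw -0.3887 zaxis [-4.e-03 -5.e-04 -1.e+00] F [-0.84 -0.09 -4.92] M [-0.027  0.012 -0.022] M_tool [-0.03  -0.001  0.022] g 0.635
meanF [-0.408 -0.173 -5.395] meanMtool [0.018 0.015 0.007] sd [0.039 0.014 0.016]
t 51.5 pos [466.5 316.  353.3] yaw -0.3888 zaxis [-0.005 -0.001 -1.   ] F [-0.49  0.   -6.12] M [ 0.044 -0.058  0.003] M_tool [ 0.063  0.037 -0.003] g 0.641
rows 12 shift m [ 0.0269  0.0191 -0.0002] turn [0.0002 0.0004 0.    ] | total shift in tool [322.8 229.6  -2.4] turn [0.0028 0.0042 0.0002]
[array([679.68799244, -19.59428987,  45.        ]), array([679.59201329, -18.08602796,  45.        ])] (array([679.3104273 , -18.76896981,  45.60477273]), np.float64(0.07970378954265571))
```

View pics/win_wR7.png

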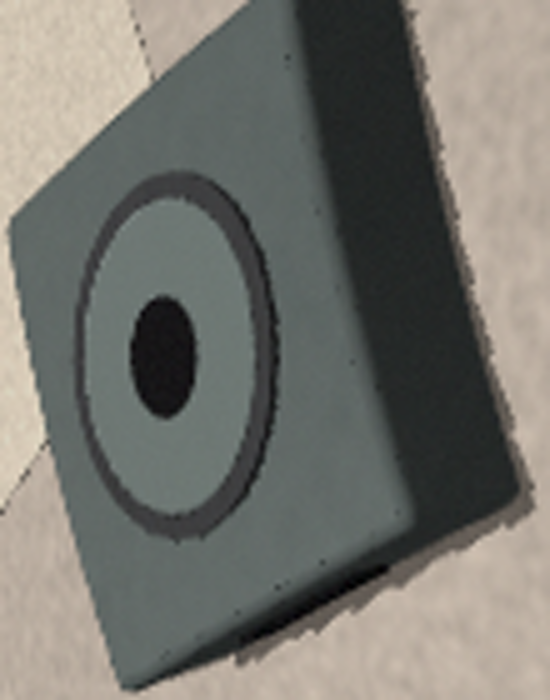

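View pics/win_wL6.png

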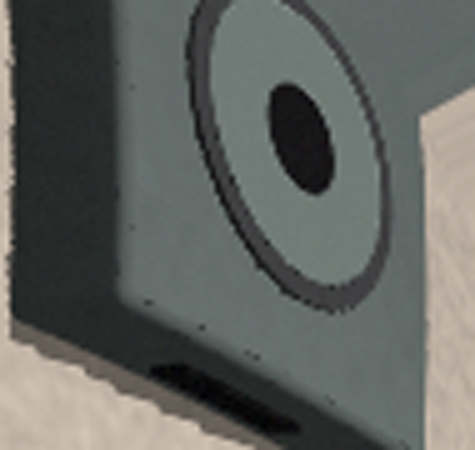

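Two wrist views put the window centre at (679.3, -18.8, 45.6), agreeing with top and side at (678.2, -18.8, 43). The left case hangs level. Carrying it over.

Call:
{"op": "carry_out", "data": {
  "commands": [0,0.0108,0.0077,0,0,0,0,0,0.0216,0.0153,0,0,0,0,0,0.0324,0.0229,0,0,0,0,0,0.0324,0.0229,0,0,0,0,0,0.0324,0.0229,0,0,0,0,0,0.0324,0.0229,0,0,0,0,0,0.0324,0.0229,0,0,0,0,0,0.0324,0.0229,0,0,0,0]
}}

```text
time_s: 52.3
ee_pos: [617.0, 79.3, 353.3]
eef_rot: [3.082, -0.608, -0.006]
wrist_force: [-0.2, 1.0, -5.8]
grip_width: 0.637
```

Call:
{"op": "carry_out", "data": {
  "commands": [0,0.0324,0.0229,0,0,0,0,0,0.0324,0.0229,0,0,0,0,0,0.0216,0.0153,0,0,0,0,0,0.0108,0.0077,0,0,0,0,0,0,0,0,0,0,0,0,0,0,0,0,0,0,0,0,0,0,0,0,0,0,0,0,0,0,0,0]
}}

```text
time_s: 53.1
ee_pos: [679.4, -17.1, 354.8]
eef_rot: [-3.082, 0.604, 0.004]
wrist_force: [-0.7, -0.4, -4.5]
grip_width: 0.635
```

```bash
python3 avg.py 3; python3 pl.py 679 -18.8 355.4 -0.389 1; python3 look.py wF1; python3 - <<'E'
from workcell import *
import cv2
im=camera('side')['img'][80:260,220:400,::-1]
cv2.imwrite('pics/sF1.png',cv2.resize(im,None,fx=3.3,fy=3.3,interpolation=cv2.INTER_CUBIC))
E
```

```text
t 53.2 pos [679.6 -17.5 354.9] yaw -0.3873 zaxis [-1.6e-03  9.0e-04 -1.0e+00] F [-0.13 -0.83 -5.5 ] M [ 0.056  0.027 -0.005] M_tool [ 0.042 -0.046  0.005] g 0.64
meanF [-0.362 -0.663 -5.221] meanMtool [ 0.025 -0.016 -0.008] sd [0.016 0.022 0.035]
t 53.25 pos [679.7 -17.7 354.9] yaw -0.3875 zaxis [-1.5e-03  8.0e-04 -1.0e+00] F [-0.53  0.02 -5.9 ] M [0.012 0.012 0.029] M_tool [ 0.006 -0.015 -0.029] g 0.636
rows 1 shift m [-0.0002  0.0013 -0.0005] turn [-0.0002  0.0017  0.0015] | total shift in tool [-0.2  1.3 -0.5] turn [-0.0002  0.0017  0.0015]
t 53.25 pos [679.7 -17.7 354.9] yaw -0.3875 zaxis [-1.5e-03  8.0e-04 -1.0e+00] F [-0.53  0.02 -5.9 ] M [0.012 0.012 0.029] M_tool [ 0.006 -0.015 -0.029] g 0.636
```

View pics/wF1.png

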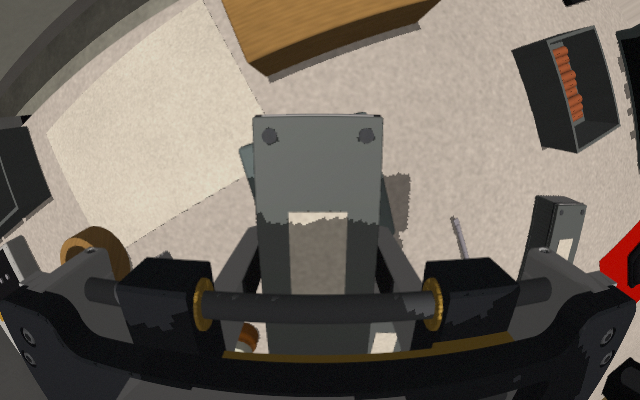

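View pics/sF1.png

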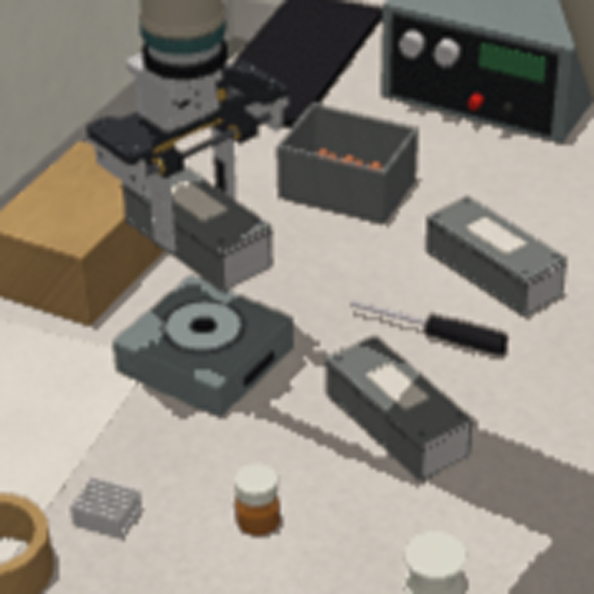

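Call:
{"op": "carry_out", "data": {
  "commands": [0,-0.0005,0.001,0,0,0,0,0,0,0,0,0,0,0,0,0,0,0,0,0,0,0,0,0,0,0,0,0,0,0,0,0,0,0,0,0,0,0,0,0,0,0,0,0,0,0,0,0,0]
}}

```text
time_s: 54.05
ee_pos: [679.3, -19.4, 354.6]
eef_rot: [-3.082, 0.607, 0.003]
wrist_force: [0.6, 0.2, -4.8]
grip_width: 0.636
```

```bash
python3 - <<'E'
from workcell import *
from h import *
s=sense(); st(s); print(s["joint_velocities"].round(3), s["joint_positions"].round(3))
t=camera("top"); s0=load("top0.npy")
cv2.imwrite("pics/topF.png",t["img"][:,:,::-1])
E
```

```text
t 54.05 pos [679.3 -19.4 354.6] yaw -0.3889 zaxis [-1.7e-03  8.0e-04 -1.0e+00] F [ 0.62  0.15 -4.85] M [0.061 0.015 0.01 ] M_tool [ 0.05  -0.037 -0.01 ] g 0.636
[-0.     0.001 -0.001 -0.002 -0.     0.   ] [-1.310e-01  4.610e-01  1.340e+00  1.000e-03  1.342e+00  1.829e+00]
```

View pics/topF.png

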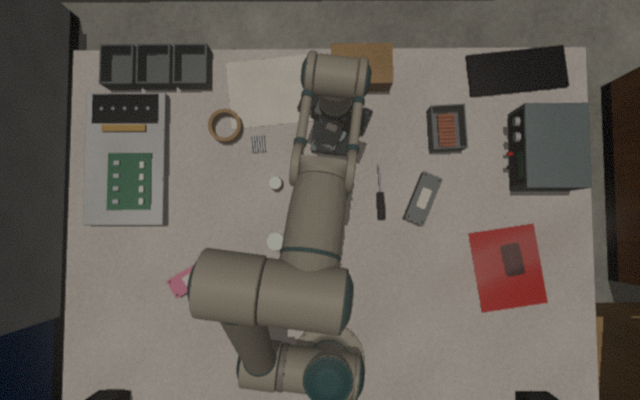

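The bystanders are where they were: tape (226,126), jar (276,184), screwdriver (380,195), bin (447,129), spool (276,242). The right case stands at (423,198). The arm is still and the case level, so I hand in.

```bash
python3 -c "
from workcell import *
print(finish_job())"
```

```text
the job is handed in; nothing more can be done
None
```

I handed the job in at about 54 s with `case_left`, the one I judged faulty, held level and still over the inspection camera window. All three cases were lifted and rocked in order, left to right. `case_mid` and `case_right` were set back upright by contact.

**Why `case_left`:**

| Case | Level moment after far tip (N m) | Level moment after near tip (N m) |
|---|---|---|
| `case_left` | -0.05 | +0.06 (twice) |
| `case_mid` | -0.015 | -0.022 |
| `case_right` | -0.012 | -0.043 |

- Only `case_left` shifted in the direction a rolling ball would cause, and by more than the scatter of the readings.
- It also weighs about 0.56 kg, more than a sound case should.

**Last checks:**
- **Position:** the tool was at (679.3, -19.4), against a measured window centre of about (679, -18.8). The case underside is about 99 mm above the glass.
- **Level and still:** tilt was under 0.002 rad and joint speeds near zero.
- **Bystanders:** the tape, jar, screwdriver, bin and spool are where they started in the top view. The arm now hides `case_mid` from the top, but the side view showed it upright.

**What went wrong:**
- **`case_left`, first near tip:** it stopped at about 18° because joint 6 reached its range end, reading 2.704 against a limit of 2.70. I turned the case to give the joint room and repeated the whole rock at 20°.
- **`case_right`, first rock:** the lift call was refused for a miscounted list. Because I had batched the calls, the first rock ran at bench height, with force readings under about 7 N. The case shifted in the jaws and ended about 8 mm from where it started. I set it flat, regrasped it, lifted it and rocked it properly.
- **Window height:** the top and side views gave 43 mm, against 45.6 mm from two wrist views. I used 45 mm.

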